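# Scoop the pump parts into the storage box and secure its lid

## Task

Use the scoop to get all five loose parts (three grey rings, two black elbows) out of the blue tray into the grey storage box, without touching the parts with the fingers. Then shut the box's lid and turn the red turnbutton across it, and leave the scoop lying flat and right way up on the bench or in the tray. Leave the oil can, tin, rotor and spool valve where they stand.

Things in the scene. Friction and masses are not known exactly. Their poses are not given: they have to be found in the camera images.
- scoop: aluminium parts scoop with a black handle, 190 g, lying flat. Origin: centre of the pan's underside; +x towards the lip, z up. Pan x -50..50 mm, 96 mm wide, floor 3 mm; walls 28 mm high, 3 mm thick at back and sides (the sides slope down from x = 4 to 4 mm high at x = 36); front open. Polished: pieces slide on it at a slope of 15 to 20 degrees
- scoop_lip (a point): middle of the lip's lower edge, x = 50, z = 0 mm in the scoop's frame; the floor thins over its last 22 mm to 0.6 mm here
- scoop_grip (a point): where to grip the handle, x = -65, z = 57 mm in the scoop's frame. The handle is a straight rubber-covered bar, 14 mm thick across y and 24 mm deep, rising from the back wall (x = -49, z = 12) 80 mm along (-0.342, 0, 0.940): it leans back 20 degrees from upright, away from the lip; grip it across its 14 mm with the fingers along it. Its top end is 32 mm beyond this point
- tray: blue painted metal tray fixed to the bench, 164 mm long (x) and 124 mm wide (y), holding the five pieces. Origin: centre of the underside; +x towards its closed far end. Floor 4 mm thick; walls 4 mm thick and 34 mm high on both sides and at the +x end; the -x end is open, without a wall
- box: grey metal storage box fixed to the bench, 124 x 124 mm outside, walls and floor 4 mm, rim at z = 62 mm, with a hinged lid and a turnbutton. Origin: centre of the underside; the lid's hinge is along the +x rim, the turnbutton on a bracket 30 mm wide that juts 20 mm out from the middle of the -x wall
- lid (a joint): steel lid, 122 mm long, 120 mm wide, 4 mm thick, 100 g; hinge axis parallel to the box's y at x = 65, z = 62 mm in the box's frame. 0 = shut flat on the rim (top at z = 66 mm), 1.57 = upright, 1.9 = leaning back at its stop. Light friction: it stays put when near upright and falls shut by itself below about 1.3 rad
- lid_edge (a point): middle of the lid's free edge, 124 mm from the hinge axis
- turnbutton (a joint): red turnbutton: bar 10 mm thick, z = 72..92 mm above the bench, on a vertical pivot at x = -72, y = 0 mm in the box's frame; it reaches 31 mm to one side of the pivot and 13 mm to the other. 0 = long end along the box's +y (free); grows clockwise seen from above; at its stop, 1.57, the long end points along the box's +x, over the lid. Stays where left; under 0.05 N m
- turnbutton_tip (a point): near the long end of the turnbutton, 29 mm from its pivot, mid-height (z = 82 mm)
- ring_a: light-grey round metal spring retainer ring with dark dots, 32 mm across, 14 mm high, 28 g; origin: centre of its underside
- ring_b: light-grey round metal spring retainer ring with dark dots, 32 mm across, 14 mm high, 28 g; origin: centre of its underside
- ring_c: light-grey round metal spring retainer ring with dark dots, 32 mm across, 14 mm high, 28 g; origin: centre of its underside
- elbow_a: black elbow pipe fitting, about 29 x 34 x 16 mm (its solid part x -9..5, y -14..20, z 0..16), 22 g; origin: on its underside near the middle
- elbow_b: black elbow pipe fitting, about 29 x 34 x 16 mm (its solid part x -9..5, y -14..20, z 0..16), 22 g; origin: on its underside near the middle
- pump_rotor_0: grey drilled pump rotor, 41 mm wide, 34 mm high, fixed to the bench, an obstacle; origin: centre of its underside
- pump_rotor_1: another such fixed rotor
- oil_can: red oil can with a thin upright spout, 68 mm wide, 152 mm high; a bystander, loose, to be left where it stands; origin: centre of its underside
- paste_tin: round bare-metal tin, 64 mm wide, 42 mm high; a bystander, loose, to be left where it stands; origin: centre of its underside
- rotor: grey drilled pump rotor on end, 41 mm wide, 34 mm high; a bystander, loose, to be left where it stands; origin: centre of its underside
- spool_valve: small grey spool valve on end, 33 mm wide, 34 mm high; a bystander, loose, to be left where it stands; origin: centre of its underside

How it is judged:
On the way, in this order (a step that is already met when the one before it is completed fails the run):
1. all five parts lie in the storage box (x of ring_a in the frame of box between -0.057 and 0.057 m and y of ring_a in the frame of box between -0.057 and 0.057 m and height (world z) of each of ring_a, ring_b, ring_c, elbow_a, elbow_b below 0.06 m and x of ring_b in the frame of box between -0.057 and 0.057 m and y of ring_b in the frame of box between -0.057 and 0.057 m and x of ring_c in the frame of box between -0.057 and 0.057 m and y of ring_c in the frame of box between -0.057 and 0.057 m and x of elbow_a in the frame of box between -0.057 and 0.057 m and y of elbow_a in the frame of box between -0.057 and 0.057 m and x of elbow_b in the frame of box between -0.057 and 0.057 m and y of elbow_b in the frame of box between -0.057 and 0.057 m), for 0.2 s.
2. the lid is shut (value of joint lid below 0.06 rad), for 0.2 s.
3. the turnbutton is turned across the lid (value of joint lid below 0.06 rad and value of joint turnbutton above 1.2 rad), for 0.2 s.
At the end, for the whole second after the job is handed in: all five parts inside the storage box below its rim, lid shut (within 0.06 rad), turnbutton turned at least 1.2 rad so that its long end lies over the lid, scoop at rest lying flat and upright (within 0.12 rad) on the bench or the tray's floor (underside less than 12 mm above the bench) (all of step 1 and all of step 3 and height (world z) of scoop between -0.005 and 0.012 m and angle between scoop's own z axis and vertical below 0.12 rad and linear speed of scoop below 0.02 m/s); the robot touches nothing.
It fails at once if the fingers touch a part (more than 1 N) (contact force between the fingers and ring_a above 1 N or contact force between the fingers and ring_b above 1 N or contact force between the fingers and ring_c above 1 N or contact force between the fingers and elbow_a above 1 N or contact force between the fingers and elbow_b above 1 N).
It fails at once if a bystander (oil can, tin, rotor, spool valve) is moved more than 30 mm (distance of any of oil_can, paste_tin, rotor, spool_valve from where it was at the start of the episode above 0.03 m).
It also fails if it takes over 72 s, if anything falls off the work surface, if the arm or the gripper's body presses on something with over 40 N, if the wrist force passes 120 N, or if a joint passes its speed limit or range.

## Robot

A 7-joint arm with a two-finger parallel gripper is mounted at the origin on a cart in front of the work surface, level with it; the furniture and walls round the work are solid. World frame = base frame: x ahead of the robot, y to its left, z up, the work surface at z = 0. Lengths are in m, angles in rad, forces in N, time in s.
With the tool pointing down it reaches from about 0.425 to 0.975 m from the base axis. Payload 16.7 kg.
Tool frame: the origin (TCP) lies between the finger pads; the fingertips stand 22 mm ahead of it and the grasp point (between the pads) lies 3 mm ahead of it; z points along the fingers, y is the line along which they close (so a half turn about z gives the same grasp; the last joint's range is limited). The gripper opens to 85 mm and grips with 20 to 120 N. Pads are 22 mm wide; open, the fingers measure 114 mm over their backs; the gripper's body (76 mm by 85 mm) begins 54 mm behind the grasp point. The pads swing forward as they close: fully open they stand 13 mm farther back than shut.
Start: joints at [1.083, 0.426, 0.074, 1.606, -0.034, 1.111, -0.067], TCP at [0.224, -0.637, 0.224] pointing down, gripper open.
Joint ranges: [-2.85, 2.85], [-0.5, 2.14], [-1.23, 1.37], [0.21, 2.46], [-1.02, 4.16], [0.16, 2.05], [-2.73, 2.73]. Speed limits (rad/s): [1.89, 1.89, 2.39, 2.39, 3.01, 3.01, 3.01].

## Interface

Orientations are given as a unit quaternion [w, x, y, z].
In Python, from cell import sensors, viewer, order gives the robot as it stands.
- The arm moves only by the tool apply_moves, never from a script. Its argument "commands" is text: rows parted by semicolons, each of 7 numbers parted by spaces: the shift along the tool's x, y, z in units of 0.5 m (1.0 is 0.5 m), then the turn, a rotation vector about the tool's x, y, z in units of 60 degrees (1.0 is 60 degrees), then the opening, from 0 (shut) to 1 (fully open). A call has 1 to 12 rows; each row shifts and turns the commanded pose from where the row before left it, along the tool's axes as they then stand; what a row does not reach is not made up. A row lasts 1/12 s, in which the tool goes at most 41.7 mm and 7.16 degrees, less where a joint would pass 70% of its speed; a pose out of reach is approached as far as the arm can. A call with a number of a shift or a turn outside -1 to 1 is refused whole. A call with a gripper value outside its range is refused whole. The fingers move at their own pace and stop on an object; the grip force is fixed at half the most. Time passes only in rows, so rows that do not move let the fingers close. It gives the time, the measured TCP pose, the force, the opening and the grip force at its end, in the units of the state.
- sensors.get_obs(): the state, without advancing time (a new reading comes with each control period).
- viewer.grab_frame(name): name is "scene" or "top"; returns a dict with "frame" (384x512x3 uint8, blue, green, red), "K" (3x3 intrinsics, pixels), "eye" and "orientation" of the camera in the world. Camera axes: x right, y up, looking along -z (the intrinsics and any distortion apply to the point x, -y, -z); pixel columns grow to the right and rows downward; lengths in m; the calibration is good to about 2 mm. A picture is of the moment at which its call begins. There is no depth.
- order.finish_job(): hands the job in; it is judged then, once.
The state is a dict: "time_s": time; "joints": joint angles; "joint_vel": joint speeds; "effort": joint torques, N m; "position": TCP position; "ee_rot": TCP orientation; "force": force on the tool from outside, world axes, zero at the start; "wrist_torque": the same for the moment, N m; "opening": opening from 0.0 (shut) to 1.0 (fully open); "grip_force": force on a finger pad.
Only numpy, scipy, OpenCV 4.12 (cv2) and the standard library are available. Lean on these libraries where they do the work, as an engineer would, in place of code of your own. Each camera call takes 0.05 s, during which the arm holds its last target. There are 200 camera calls.

## Working session

There is one attempt and no reset: what is moved stays moved. The work goes in short steps, Python scripts to look and compute and a tool call to move; the robot and the scene stay as the last step left them, time stands still between calls to the robot, and variables do not carry over. Pictures are saved under pics/ and viewed, at most 10 in all, crops included, and the job is handed in when it is done.

Besides the shell and the picture viewer there is one more tool, called after "Call:" by a JSON object that holds its "name" and its "arguments". apply_moves: Moves the arm, as the interface text tells. Its arguments: {"type":"object","properties":{"commands":{"type":"string"}},"required":["commands"]}

```bash
ls; mkdir -p pics
python3 - <<'E'
from cell import sensors, viewer, order
import cv2,numpy as np,pickle
o=sensors.get_obs()
for k in o: print(k,np.round(o[k],3))
for n in ("scene","top"):
    f=viewer.grab_frame(n); cv2.imwrite(f"pics/{n}0.png",f["frame"]); pickle.dump(f,open(f"pics/{n}0.pkl","wb"))
    print(n,f["K"],f["eye"],f["orientation"],[k for k in f])
E
```

```text
pics
time_s 0.0
joints [ 1.084  0.427  0.074  1.607 -0.034  1.111 -0.067]
joint_vel [-0.    -0.    -0.     0.001 -0.001  0.001  0.001]
effort [ 1.0000e-03 -9.4984e+01  3.7620e+00 -4.6352e+01  2.0000e-02  1.0000e-02
 -0.0000e+00]
position [ 0.224 -0.636  0.223]
ee_rot [-0.001  0.986  0.168 -0.   ]
force [0.015 0.251 0.047]
wrist_torque [-0.042  0.079 -0.007]
grip_force 0.0
opening 1.006
scene [[408.96636087   0.         252.64693109]
 [  0.         408.96636087 199.81526908]
 [  0.           0.           1.        ]] [-0.0408066   0.01627673  0.91033487] [-0.49555441 -0.16782742  0.27610596  0.80624146] ['frame', 'K', 'eye', 'orientation']
top [[472.9422419    0.         251.31724334]
 [  0.         472.9422419  195.05036107]
 [  0.           0.           1.        ]] [ 0.39093209 -0.27101701  1.04499976] [-0.70464398 -0.0417448   0.06165976  0.70564319] ['frame', 'K', 'eye', 'orientation']
```

View pics/scene0.png

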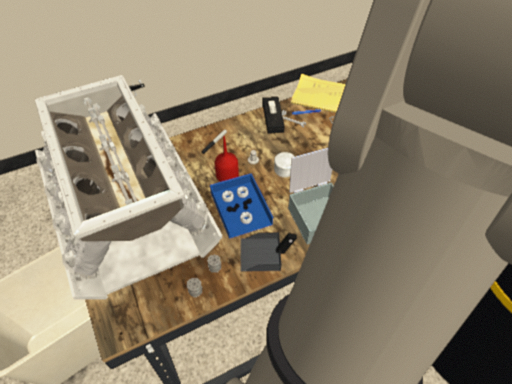

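View pics/top0.png

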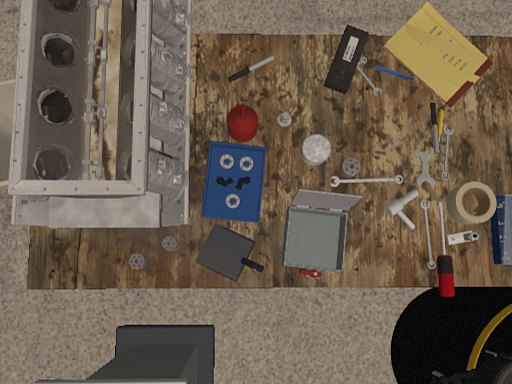

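```bash
cat > h.py <<'E'
from cell import sensors, viewer, order
import cv2,numpy as np,pickle
from scipy.spatial.transform import Rotation as R
def rot(q): return R.from_quat([q[1],q[2],q[3],q[0]])
def ray(f,uv,z):
    uv=np.atleast_2d(uv).astype(float);K=f["K"]
    d=np.c_[(uv[:,0]-K[0,2])/K[0,0],-(uv[:,1]-K[1,2])/K[1,1],-np.ones(len(uv))]
    d=rot(f["orientation"]).apply(d);e=np.array(f["eye"]);z=np.asarray(z)
    return e+d*((z-e[2])/d[:,2])[:,None]
def proj(f,P):
    p=rot(f["orientation"]).inv().apply(np.atleast_2d(P)-np.array(f["eye"]));K=f["K"]
    return np.c_[K[0,2]+K[0,0]*p[:,0]/-p[:,2],K[1,2]-K[1,1]*p[:,1]/-p[:,2]]
E
python3 - <<'E'
from h import *
f=pickle.load(open("pics/top0.pkl","rb"));im=f["frame"]
c=cv2.resize(im[90:290,110:390],None,fx=2.8,fy=2.8,interpolation=cv2.INTER_CUBIC);cv2.imwrite("pics/crop0.png",c)
hsv=cv2.cvtColor(im,cv2.COLOR_BGR2HSV)
m=cv2.inRange(hsv,(100,120,40),(130,255,255))
cs,_=cv2.findContours(m,0,2)
for c in cs:
    if cv2.contourArea(c)>500:
        r=cv2.minAreaRect(c);b=cv2.boxPoints(r);print("blue",r,b.round(1).tolist());print(ray(f,b,0.034).round(4),ray(f,b,0).round(4))
m=cv2.inRange(hsv,(0,150,90),(8,255,255))|cv2.inRange(hsv,(172,150,90),(180,255,255))
cs,_=cv2.findContours(m,0,2)
for c in cs:
    if cv2.contourArea(c)>15:
        r=cv2.minAreaRect(c);print("red",r,ray(f,r[0],.082),ray(f,cv2.boxPoints(r),.082).round(3).tolist())
print(ray(f,[[0,0],[511,0],[0,383],[511,383]],0).round(3))
E
```

```text
blue ((233.646240234375, 181.34527587890625), (57.681671142578125, 75.536865234375), 6.519801616668701) [[200.6999969482422, 215.60000610351562], [209.3000030517578, 140.5], [266.6000061035156, 147.10000610351562], [258.0, 222.10000610351562]]
[[ 0.4955 -0.1913  0.034 ]
 [ 0.6608 -0.208   0.034 ]
 [ 0.6465 -0.3338  0.034 ]
 [ 0.4813 -0.314   0.034 ]] [[ 0.499  -0.1886  0.    ]
 [ 0.6699 -0.2059  0.    ]
 [ 0.6551 -0.3359  0.    ]
 [ 0.4843 -0.3154  0.    ]]
red ((447.7231750488281, 284.9638366699219), (22.4719295501709, 12.434468269348145), 87.1375961303711) [[ 0.34904734 -0.69591043  0.082     ]] [[0.371, -0.683, 0.082], [0.372, -0.709, 0.082], [0.327, -0.708, 0.082], [0.326, -0.683, 0.082]]
red ((310.7054443359375, 272.3324279785156), (21.24770736694336, 6.98453950881958), 17.102725982666016) [[ 0.37539315 -0.41778827  0.082     ]] [[0.375, -0.395, 0.082], [0.388, -0.4, 0.082], [0.376, -0.44, 0.082], [0.362, -0.436, 0.082]]
red ((243.89837646484375, 124.81062316894531), (28.257476806640625, 34.60099792480469), 35.21759033203125) [[ 0.68230635 -0.28336907  0.082     ]] [[0.669, -0.238, 0.082], [0.731, -0.28, 0.082], [0.696, -0.329, 0.082], [0.634, -0.287, 0.082]]
red ((459.8897705078125, 92.42192077636719), (5.99866247177124, 30.41360092163086), 43.45184326171875) [[ 0.75676002 -0.7488713   0.082     ]] [[0.736, -0.72, 0.082], [0.787, -0.769, 0.082], [0.777, -0.778, 0.082], [0.727, -0.729, 0.082]]
red ((483.75006103515625, 68.75000762939453), (3.535533905029297, 16.970561981201172), 45.0) [[ 0.81091843 -0.80515832  0.082     ]] [[0.8, -0.788, 0.082], [0.828, -0.817, 0.082], [0.822, -0.822, 0.082], [0.794, -0.793, 0.082]]
[[ 1.006  0.286  0.   ]
 [ 1.022 -0.931  0.   ]
 [ 0.149  0.224  0.   ]
 [ 0.138 -0.856  0.   ]]
```

View pics/crop0.png

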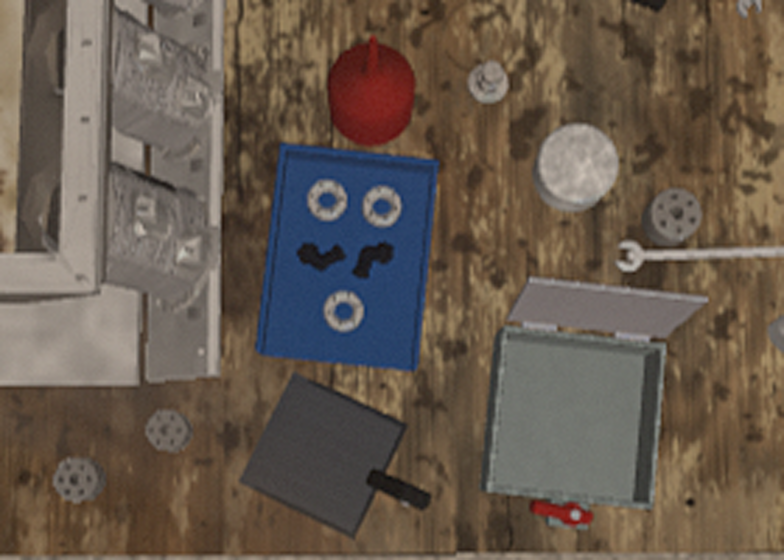

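The top crop shows the tray at (350,255) with its open end towards the robot. The scoop is at (322,455), with its handle at (400,490) and its lip to the upper left. The box is at (575,420) with its lid open at the top and the turnbutton at (560,513). The five parts lie within about 75 mm of width in the tray.

Run:
```python
from h import *
f=pickle.load(open("pics/top0.pkl","rb"));g=pickle.load(open("pics/scene0.pkl","rb"))
c=lambda p:np.array(p)/2.8+[110,90]-0.32
hsv=cv2.cvtColor(f["frame"],cv2.COLOR_BGR2HSV)
m=((hsv[...,1]<70)&(hsv[...,2]<95)).astype(np.uint8);m2=np.zeros_like(m);m2[220:285,190:270]=m[220:285,190:270]
m2=cv2.morphologyEx(m2,cv2.MORPH_OPEN,np.ones((3,3)))
cs,_=cv2.findContours(m2,0,2);k=max(cs,key=cv2.contourArea)
r=cv2.minAreaRect(k);print("scoop mask",cv2.contourArea(k),r,cv2.boxPoints(r).round(1).tolist())
# hand-read corners
L1,L2,B1,B2=[c(p) for p in [(293,375),(240,482),(405,425),(352,537)]]
P=np.r_[ray(f,[L1,L2],0.002),ray(f,[B1,B2],0.028)];print("scoop corners",P.round(4).tolist(),[tuple(x.round(1)) for x in (L1,L2,B1,B2)])
lm=P[:2].mean(0);bm=P[2:].mean(0);d=(lm-bm)[:2];yaw=np.arctan2(d[1],d[0]);print("len",np.hypot(*d),"w",np.hypot(*(P[0]-P[1])[:2]),np.hypot(*(P[2]-P[3])[:2]),"yaw",np.degrees(yaw))
e=P[0]-P[1];print("lip edge yaw",np.degrees(np.arctan2(-e[0],e[1]))%180,)
o=(lm+bm)[:2]/2;print("origin",o)
# handle: black blob
hm=(hsv[...,2]<48).astype(np.uint8);m2=np.zeros_like(hm);m2[250:280,235:270]=hm[250:280,235:270]
cs,_=cv2.findContours(m2,0,2);k=max(cs,key=cv2.contourArea);r=cv2.minAreaRect(k);print("handle",r,cv2.boxPoints(r).round(1).tolist())
for n,F in(("top",f),("scene",g)):
    cy,sy=np.cos(yaw),np.sin(yaw);w=lambda x,y,z:[o[0]+cy*x-sy*y,o[1]+sy*x+cy*y,z]
    print(n,"pred pan",proj(F,[w(50,0,0) if 0 else w(.05,.048,0),w(.05,-.048,0),w(-.05,-.048,.028),w(-.05,.048,.028)]).round(1).tolist(),"handle base,top",proj(F,[w(-.049,0,.012),w(-.0764,0,.087)]).round(1).tolist())
b=ray(f,[c(p) for p in[(498,332),(665,345),(652,507),(484,490)]],.062);print("box",b.round(4).tolist(),b.mean(0),[np.linalg.norm(b[i]-b[i-1]).round(4) for i in range(4)])
print("pivot",ray(f,c((575,515)),.092))
l=ray(f,[c((532,280)),c((707,300))],.15);print("lid top z.15?",l)
for n,p,z in(("ringA",(328,200),.018),("ringB",(382,207),.018),("ringC",(344,311),.018),("elA",(321,256),.016),("elB",(374,259),.016),("rot0",(77,480),.034),("rot1",(167,430),.034),("blockedge",(220,375),0)): print(n,ray(f,c(p),z).round(3)[0])
```

```text
scoop mask 1935.5 ((226.60003662109375, 252.30001831054688), (48.746280670166016, 44.72135925292969), 26.56505012512207) [[194.8000030517578, 261.3999938964844], [214.8000030517578, 221.39999389648438], [258.3999938964844, 243.1999969482422], [238.39999389648438, 283.20001220703125]]
scoop corners [[0.481, -0.2189, 0.002], [0.3977, -0.1784, 0.002], [0.4403, -0.3061, 0.028], [0.3561, -0.2657, 0.028]] [(np.float64(214.3), np.float64(223.6)), (np.float64(195.4), np.float64(261.8)), (np.float64(254.3), np.float64(241.5)), (np.float64(235.4), np.float64(281.5))]
len 0.09644141904522173 w 0.09263743580028802 0.09343153201152003 yaw 64.74745308657504
lip edge yaw 64.08815111262571
origin [ 0.41876277 -0.24227334]
handle ((252.035400390625, 263.48309326171875), (23.130996704101562, 8.875203132629395), 19.440034866333008) [[239.6999969482422, 263.79998779296875], [242.60000610351562, 255.39999389648438], [264.3999938964844, 263.1000061035156], [261.5, 271.5]]
top pred pan [[194.6, 262.3], [213.8, 222.6], [255.2, 241.2], [236.0, 282.5]] handle base,top [[245.1, 261.5], [258.1, 267.1]]
scene pred pan [[241.0, 272.1], [240.6, 239.2], [279.3, 232.4], [282.0, 265.7]] handle base,top [[279.9, 251.9], [293.1, 235.5]]
box [[0.5079, -0.3749, 0.062], [0.4981, -0.5005, 0.062], [0.378, -0.4869, 0.062], [0.3909, -0.3629, 0.062]] [ 0.44372841 -0.43130642  0.062     ] [np.float64(0.1177), np.float64(0.1259), np.float64(0.1208), np.float64(0.1246)]
pivot [[ 0.37300623 -0.4248902   0.092     ]]
lid top z.15? [[ 0.53339234 -0.38957568  0.15      ]
 [ 0.51958634 -0.51005056  0.15      ]]
ringA [ 0.618 -0.246  0.018]
ringB [ 0.613 -0.289  0.018]
ringC [ 0.53  -0.259  0.018]
elA [ 0.574 -0.241  0.016]
elB [ 0.571 -0.283  0.016]
rot0 [ 0.399 -0.059  0.034]
rot1 [ 0.437 -0.126  0.034]
blockedge [ 0.481 -0.161  0.   ]
```

```bash
cat >> h.py <<'E'
SG=np.array([-.065,0,.057])   # grip in scoop frame
def Rs(yaw,pitch=0): return R.from_euler('ZY',[yaw,pitch],degrees=True)  # pitch>0: lip down
T0=R.from_matrix(np.array([[.9397,0,.342],[0,-1,0],[.342,0,-.9397]]))  # tool in scoop frame
def tool(o,yaw,pitch=0,back=0.003,pt=None):
    "tool pose for scoop origin o"
    S=Rs(yaw,pitch);T=S*T0
    return np.array(o)+S.apply(SG)-back*T.as_matrix()[:,2],T
def plan(p,T,n,cur=None):
    "constant row repeated n times from current (or given) pose"
    if cur is None:
        s=sensors.get_obs();cur=(np.array(s["position"]),rot(s["ee_rot"]))
    w=(cur[1].inv()*T).as_rotvec()/n
    M=sum((cur[1]*R.from_rotvec(k*w)).as_matrix() for k in range(n))
    t=np.linalg.solve(M,p-cur[0])
    print(n,"rows:",*(np.r_[t/.5,w/np.radians(60)]).round(4)," |",(np.linalg.norm(t)*1000).round(1),"mm",np.degrees(np.linalg.norm(w)).round(2),"deg")
    return p,T
E
python3 - <<'E'
from h import *
o=[.419,-.242,0]
c=plan(*tool(o,64.5,0,.103),12); c=plan(*tool(o,64.5,0,.003),5,c)
E
```

```text
12 rows: 0.051 -0.0225 0.0205 0.0109 0.0263 -0.0621  | 29.7 mm 4.1 deg
5 rows: -0.0 -0.0 0.04 0.0 0.0 0.0  | 20.0 mm 0.0 deg
```

Call:
{"name": "apply_moves", "arguments": {"commands": "0.051 -0.0225 0.0205 0.0109 0.0263 -0.0621 1;0.051 -0.0225 0.0205 0.0109 0.0263 -0.0621 1;0.051 -0.0225 0.0205 0.0109 0.0263 -0.0621 1;0.051 -0.0225 0.0205 0.0109 0.0263 -0.0621 1;0.051 -0.0225 0.0205 0.0109 0.0263 -0.0621 1;0.051 -0.0225 0.0205 0.0109 0.0263 -0.0621 1;0.051 -0.0225 0.0205 0.0109 0.0263 -0.0621 1;0.051 -0.0225 0.0205 0.0109 0.0263 -0.0621 1;0.051 -0.0225 0.0205 0.0109 0.0263 -0.0621 1;0.051 -0.0225 0.0205 0.0109 0.0263 -0.0621 1;0.051 -0.0225 0.0205 0.0109 0.0263 -0.0621 1;0.051 -0.0225 0.0205 0.0109 0.0263 -0.0621 1"}}

```text
time_s: 1.1
position: [0.3759, -0.3314, 0.1539]
ee_rot: [-0.093, 0.832, 0.527, 0.147]
force: [-0.2, 0.0, 0.9]
opening: 1.001
grip_force: 0.0
```

Run:
```python
from h import *
s=sensors.get_obs();print(np.round(s["position"],4),np.round(s["joints"],2),s["time_s"],rot(s["ee_rot"]).as_matrix().round(3).tolist())
o=[.419,-.242,0]
p,T=tool(o,64.5,0,.103);print(p,T.as_matrix().round(3).tolist());plan(p,T,3);plan(*tool(o,64.5,0,.003),6)
f=viewer.grab_frame("top");cv2.imwrite("pics/t1.png",cv2.resize(f["frame"][190:300,170:330],None,fx=4,fy=4,interpolation=2))
```

```text
[ 0.3759 -0.3314  0.1539] [ 1.06  0.34 -0.3   1.97 -0.28  0.99  0.51] 1.1 [[0.401, 0.904, 0.147], [0.849, -0.427, 0.31], [0.343, 0.001, -0.939]]
[ 0.3758516  -0.33246251  0.1537891 ] [[0.405, 0.903, 0.147], [0.848, -0.431, 0.309], [0.342, 0.0, -0.94]]
3 rows: -0.0006 0.0003 -0.0002 -0.0002 -0.0004 0.0012  | 0.3 mm 0.08 deg
6 rows: -0.0003 0.0001 0.0333 -0.0001 -0.0002 0.0006  | 16.6 mm 0.04 deg
```

Call:
{"name": "apply_moves", "arguments": {"commands": "0 0 0.0333 0 0 0 1;0 0 0.0333 0 0 0 1;0 0 0.0333 0 0 0 1;0 0 0.0333 0 0 0 1;0 0 0.0333 0 0 0 1;0 0 0.0333 0 0 0 1;0 0 0 0 0 0 0;0 0 0 0 0 0 0;0 0 0 0 0 0 0;0 0 0 0 0 0 0;0 0 0 0 0 0 0;0 0 0 0 0 0 0"}}

```text
time_s: 2.15
position: [0.3906, -0.3028, 0.0611]
ee_rot: [-0.092, 0.833, 0.526, 0.147]
force: [-12.0, -10.4, 39.9]
opening: 0.146
grip_force: 58.4
```

Run:
```python
from h import *
s=sensors.get_obs();print(np.round(s["position"],4),s["opening"],s["grip_force"],np.round(s["force"],1))
f=viewer.grab_frame("top");cv2.imwrite("pics/t2.png",cv2.resize(f["frame"][190:300,170:330],None,fx=4,fy=4,interpolation=2))
```

```text
[ 0.3906 -0.3028  0.0611] 0.14551086052943835 58.42565059661865 [-12.  -10.4  39.9]
```

View pics/t2.png

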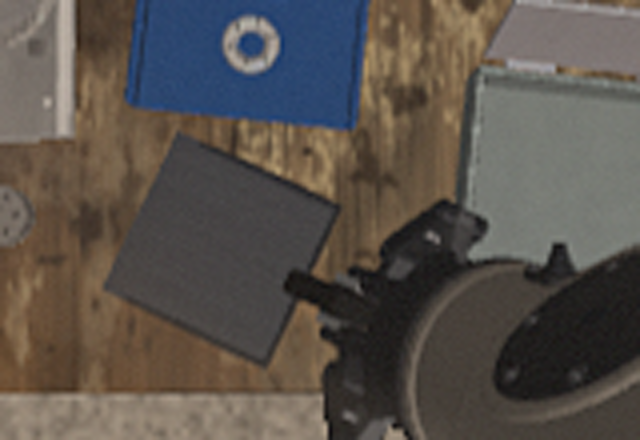

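```bash
cat >> h.py <<'E'
import os
TC=np.array([.571,-.262]);TY=-6.3;BC=np.array([.444,-.431]);BY=-5.8
def fr(c,yaw,u,v,z): 
    a=np.radians(yaw);return np.array([c[0]+np.cos(a)*u-np.sin(a)*v,c[1]+np.sin(a)*u+np.cos(a)*v,z])
def savegrasp(o,yaw,pitch=0):
    s=sensors.get_obs();S=Rs(yaw,pitch);pickle.dump((S.inv().apply(np.array(s["position"])-o),(S.inv()*rot(s["ee_rot"])).as_quat()),open("g.pkl","wb"))
def tl(o,yaw,pitch=0):
    "tool pose for scoop pose, with the measured grasp"
    d,q=pickle.load(open("g.pkl","rb"));S=Rs(yaw,pitch);return np.array(o)+S.apply(d),S*R.from_quat(q)
def tlip(l,yaw,pitch=0):
    "same, given the lip point"
    return tl(np.array(l)-Rs(yaw,pitch).apply([.05,0,0]),yaw,pitch)
def now():
    s=sensors.get_obs();d,q=pickle.load(open("g.pkl","rb"));S=rot(s["ee_rot"])*R.from_quat(q).inv()
    o=np.array(s["position"])-S.apply(d);l=o+S.apply([.05,0,0])
    def loc(c,yaw,p): a=np.radians(yaw);e=p[:2]-c;return np.round([e[0]*np.cos(a)+e[1]*np.sin(a),-e[0]*np.sin(a)+e[1]*np.cos(a),p[2]],4)
    print("t",s["time_s"],"scoop o",o.round(4),"ypr",S.as_euler('ZYX',degrees=True).round(1),"lip tray",loc(TC,TY,l),"lip box",loc(BC,BY,l),"F",np.round(s["force"],1),"grip",round(s["opening"],3),round(s["grip_force"],0),"j",np.round(s["joints"],2))
E
python3 - <<'E'
from h import *
savegrasp(np.array([.419,-.242,0]),64.5);now()
print(pickle.load(open("g.pkl","rb")))
c=plan(*tl([.419,-.242,.06],64.5),3);c=plan(*tlip(fr(TC,TY,-.085,0,.06),TY),14,c);c=plan(*tlip(fr(TC,TY,-.072,0,.006),TY,2),4,c)
E
```

```text
t 2.2 scoop o [ 0.419 -0.242  0.   ] ypr [64.5  0.   0. ] lip tray [-0.1368  0.0504 -0.    ] lip box [-0.0271  0.2326 -0.    ] F [-1.4 -2.   8.3] grip 0.149 59.0 j [ 1.02  0.46 -0.31  2.05 -0.29  0.77  0.5 ]
(array([-0.06718175, -0.00064642,  0.06113584]), array([9.84897705e-01, 1.22964225e-04, 1.73135418e-01, 7.88977850e-04]))
3 rows: 0.0136 0.0001 -0.0376 0.0 0.0 0.0  | 20.0 mm 0.0 deg
14 rows: 0.0022 -0.0098 0.0008 -0.0287 -0.0001 0.0792  | 5.0 mm 5.06 deg
4 rows: -0.001 -0.0 0.0261 0.0 -0.0083 -0.0  | 13.1 mm 0.5 deg
```

Call:
{"name": "apply_moves", "arguments": {"commands": "0.0136 0 -0.0376 0 0 0 0;0.0136 0 -0.0376 0 0 0 0;0.0136 0 -0.0376 0 0 0 0;0.0022 -0.0098 0.0008 -0.0287 0 0.0792 0;0.0022 -0.0098 0.0008 -0.0287 0 0.0792 0;0.0022 -0.0098 0.0008 -0.0287 0 0.0792 0;0.0022 -0.0098 0.0008 -0.0287 0 0.0792 0;0.0022 -0.0098 0.0008 -0.0287 0 0.0792 0;0.0022 -0.0098 0.0008 -0.0287 0 0.0792 0;0.0022 -0.0098 0.0008 -0.0287 0 0.0792 0"}}

```text
time_s: 3.03
position: [0.3696, -0.2743, 0.1206]
ee_rot: [-0.043, 0.954, 0.245, 0.168]
force: [-0.7, 0.3, -0.5]
opening: 0.15
grip_force: 59.1
```

Call:
{"name": "apply_moves", "arguments": {"commands": "0.0022 -0.0098 0.0008 -0.0287 0 0.0792 0;0.0022 -0.0098 0.0008 -0.0287 0 0.0792 0;0.0022 -0.0098 0.0008 -0.0287 0 0.0792 0;0.0022 -0.0098 0.0008 -0.0287 0 0.0792 0;0.0022 -0.0098 0.0008 -0.0287 0 0.0792 0;0.0022 -0.0098 0.0008 -0.0287 0 0.0792 0;0.0022 -0.0098 0.0008 -0.0287 0 0.0792 0;0 0 0 0 0 0 0"}}

```text
time_s: 3.7
position: [0.3695, -0.2383, 0.1206]
ee_rot: [0.009, 0.983, -0.055, 0.173]
force: [0.1, 0.6, -2.3]
opening: 0.147
grip_force: 59.1
```

Run:
```python
from h import *
now()
c=plan(*tlip(fr(TC,TY,-.070,0,.006),TY,2),6)
f=viewer.grab_frame("top");cv2.imwrite("pics/t3.png",cv2.resize(f["frame"][130:300,170:330],None,fx=3.5,fy=3.5,interpolation=2))
```

```text
t 3.7 scoop o [ 0.4364 -0.2449  0.0595] ypr [-6.4 -0.   0.2] lip tray [-0.0857  0.0021  0.0595] lip box [0.0236 0.1838 0.0595] F [ 0.1  0.6 -2.3] grip 0.147 59.0 j [ 0.76  0.07 -0.23  2.42 -0.37  0.36 -0.82]
6 rows: 0.0002 0.0007 0.0175 -0.0004 -0.0056 -0.0005  | 8.8 mm 0.34 deg
```

View pics/t3.png

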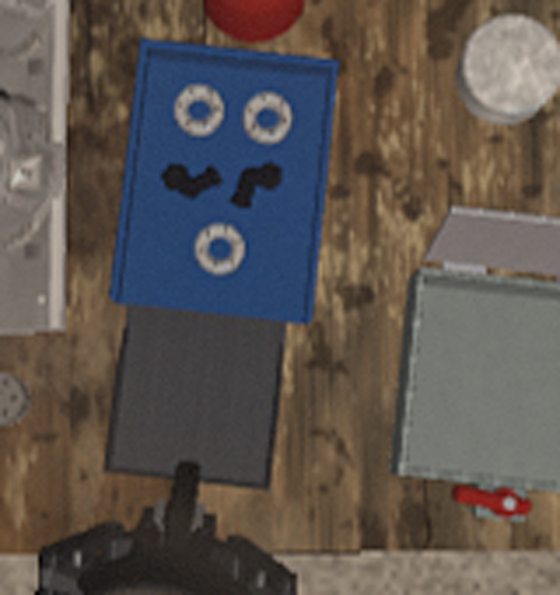

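Call:
{"name": "apply_moves", "arguments": {"commands": "0.0002 0.0007 0.0175 0 -0.0056 0 0;0.0002 0.0007 0.0175 0 -0.0056 0 0;0.0002 0.0007 0.0175 0 -0.0056 0 0;0.0002 0.0007 0.0175 0 -0.0056 0 0;0.0002 0.0007 0.0175 0 -0.0056 0 0;0.0002 0.0007 0.0175 0 -0.0056 0 0;0 0 0 0 0 0 0"}}

```text
time_s: 4.33
position: [0.3874, -0.2434, 0.0692]
ee_rot: [0.007, 0.987, -0.052, 0.155]
force: [0.7, 0.8, -0.9]
opening: 0.15
grip_force: 59.2
```

Run:
```python
from h import *
now()
c=plan(*tlip(fr(TC,TY,-.067,0,.0035),TY,2),3)
c=plan(*tlip(fr(TC,TY,.04,0,.0035),TY,2),12,c)
```

```text
t 4.3333 scoop o [ 0.452  -0.2494  0.0057] ypr [-6.   2.1  0.2] lip tray [-0.0697 -0.0002  0.0038] lip box [0.0396 0.1813 0.0038] F [ 0.7  0.8 -0.9] grip 0.15 59.0 j [ 0.71  0.21 -0.21  2.4  -0.31  0.26 -0.88]
3 rows: 0.0015 -0.0007 0.0009 -0.0015 0.0006 0.0011  | 0.9 mm 0.12 deg
12 rows: 0.017 0.0 0.0055 0.0 0.0 0.0  | 8.9 mm 0.0 deg
```

Call:
{"name": "apply_moves", "arguments": {"commands": "0.001 0 0.001 0 0 0 0;-0.0008 0 0.0019 0 0 0 0;-0.0008 0 0.0019 0 0 0 0;0 0 0 0 0 0 0"}}

```text
time_s: 4.67
position: [0.3876, -0.2438, 0.0688]
ee_rot: [0.008, 0.986, -0.052, 0.156]
force: [0.2, -0.0, -0.7]
opening: 0.148
grip_force: 59.3
```

Run:
```python
from h import *
now()
```

```text
t 4.6667 scoop o [ 0.4523 -0.2499  0.0054] ypr [-6.1  2.   0.1] lip tray [-0.0693 -0.0008  0.0037] lip box [0.0399 0.1808 0.0037] F [ 0.2 -0.  -0.7] grip 0.148 59.0 j [ 0.71  0.21 -0.21  2.4  -0.31  0.25 -0.88]
```

Call:
{"name": "apply_moves", "arguments": {"commands": "0.006 0 0.006 0 0 0 0;-0.001 0 0.003 0 0 0 0;-0.001 0 0.003 0 0 0 0;0 0 0 0 0 0 0;0 0 0 0 0 0 0"}}

```text
time_s: 5.08
position: [0.392, -0.2445, 0.0639]
ee_rot: [0.008, 0.986, -0.052, 0.156]
force: [0.4, -0.2, 2.1]
opening: 0.147
grip_force: 59.7
```

Run:
```python
from h import *
now()
```

```text
t 5.0833 scoop o [ 0.4568 -0.2506  0.0006] ypr [-6.1  1.9  0.1] lip tray [-0.0647 -0.001  -0.0011] lip box [ 0.0445  0.1805 -0.0011] F [ 0.4 -0.2  2.1] grip 0.147 60.0 j [ 0.7   0.23 -0.21  2.4  -0.31  0.24 -0.88]
```

Run:
```python
from h import *
d,q=pickle.load(open("g.pkl","rb"));d=d-[0,0,.005];pickle.dump((d,q),open("g.pkl","wb"))
now()
c=plan(*tlip(fr(TC,TY,.01,0,.0035),TY,2),12)
c=plan(*tlip(fr(TC,TY,.06,0,.0035),TY,2),8,c)
```

```text
t 5.0833 scoop o [ 0.457  -0.2507  0.0056] ypr [-6.1  1.9  0.1] lip tray [-0.0646 -0.001   0.0039] lip box [0.0447 0.1805 0.0039] F [ 0.4 -0.2  2.1] grip 0.147 60.0 j [ 0.7   0.23 -0.21  2.4  -0.31  0.24 -0.88]
12 rows: 0.0118 -0.0002 0.0039 -0.0002 -0.0001 0.0003  | 6.2 mm 0.02 deg
8 rows: 0.0119 0.0 0.0039 0.0 0.0 0.0  | 6.3 mm 0.0 deg
```

Call:
{"name": "apply_moves", "arguments": {"commands": "0.0118 0 0.0039 0 0 0 0;0.0118 0 0.0039 0 0 0 0;0.0118 0 0.0039 0 0 0 0;0.0118 0 0.0039 0 0 0 0;0.0118 0 0.0039 0 0 0 0;0.0118 0 0.0039 0 0 0 0;0.0118 0 0.0039 0 0 0 0;0.0118 0 0.0039 0 0 0 0;0.0118 0 0.0039 0 0 0 0;0.0118 0 0.0039 0 0 0 0;0.0118 0 0.0039 0 0 0 0;0.0118 0 0.0039 0 0 0 0"}}

```text
time_s: 6.08
position: [0.4665, -0.2529, 0.0647]
ee_rot: [0.009, 0.986, -0.053, 0.157]
force: [-21.9, 2.6, 48.7]
opening: 0.15
grip_force: 66.7
```

Run:
```python
from h import *
now()
c=plan(*tlip(fr(TC,TY,.06,0,.0035),TY,2),8)
f=viewer.grab_frame("top");cv2.imwrite("pics/t4.png",cv2.resize(f["frame"][130:300,170:330],None,fx=3.5,fy=3.5,interpolation=2))
```

```text
t 6.0833 scoop o [ 0.5315 -0.2592  0.0064] ypr [-6.1  1.9  0.1] lip tray [ 0.0104 -0.0014  0.0047] lip box [0.1197 0.1795 0.0047] F [-21.9   2.6  48.7] grip 0.15 67.0 j [ 0.55  0.31 -0.12  2.27 -0.24  0.27 -1.02]
8 rows: 0.0117 -0.0004 0.0041 -0.0002 -0.0003 0.0003  | 6.2 mm 0.03 deg
```

View pics/t4.png

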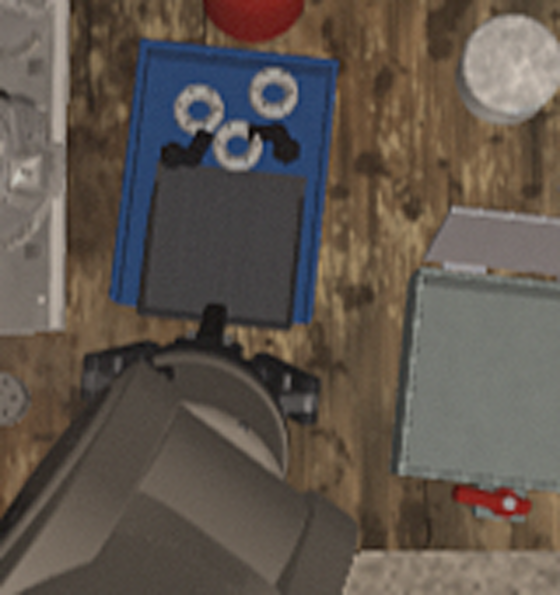

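Call:
{"name": "apply_moves", "arguments": {"commands": "0.0007 0 -0.002 0 0 0 0;0.0118 0 0.0037 0 0 0 0;0.0118 0 0.0037 0 0 0 0;0.0118 0 0.0037 0 0 0 0;0.0118 0 0.0037 0 0 0 0"}}

```text
time_s: 6.55
position: [0.4902, -0.2548, 0.0648]
ee_rot: [0.008, 0.986, -0.053, 0.156]
force: [-8.9, 2.4, 21.3]
opening: 0.147
grip_force: 62.7
```

Run:
```python
from h import *
now()
c=plan(*tlip(fr(TC,TY,.06,0,.0035),TY,2),4)
```

```text
t 6.55 scoop o [ 0.5551 -0.2609  0.0063] ypr [-6.1  2.   0.1] lip tray [ 0.0341 -0.0005  0.0046] lip box [0.1433 0.1802 0.0046] F [-8.9  2.4 21.3] grip 0.147 63.0 j [ 0.51  0.33 -0.1   2.23 -0.22  0.29 -1.05]
4 rows: 0.0122 -0.0005 0.0045 -0.0008 0.0 0.0007  | 6.5 mm 0.06 deg
```

Call:
{"name": "apply_moves", "arguments": {"commands": "0.0118 0 0.0037 0 0 0 0;0.0118 0 0.0037 0 0 0 0;0.0118 0 0.0037 0 0 0 0;0.0118 0 0.0037 0 0 0 0"}}

```text
time_s: 6.88
position: [0.5149, -0.2572, 0.0648]
ee_rot: [0.008, 0.986, -0.052, 0.156]
force: [-5.0, 1.1, 9.8]
opening: 0.148
grip_force: 61.2
```

Run:
```python
from h import *
now()
f=viewer.grab_frame("top");cv2.imwrite("pics/t5.png",cv2.resize(f["frame"][130:240,190:290],None,fx=5,fy=5,interpolation=2))
```

```text
t 6.8833 scoop o [ 0.5798 -0.2634  0.0063] ypr [-6.1  2.   0.1] lip tray [ 0.0589 -0.0002  0.0046] lip box [0.1682 0.1803 0.0046] F [-5.   1.1  9.8] grip 0.148 61.0 j [ 0.47  0.36 -0.08  2.18 -0.21  0.31 -1.08]
```

View pics/t5.png

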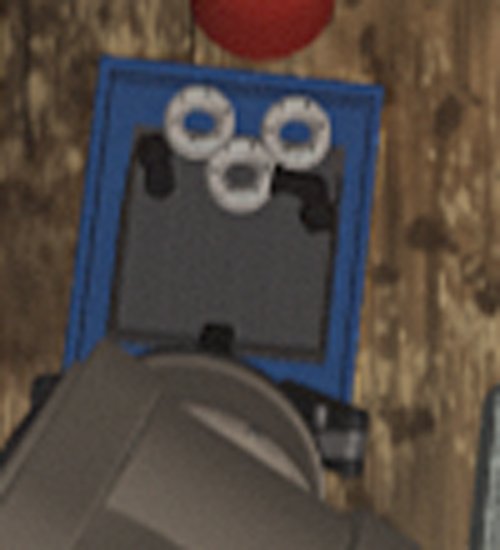

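Call:
{"name": "apply_moves", "arguments": {"commands": "0.0118 0 0.0038 0 0 0 0;0.0118 0 0.0038 0 0 0 0;0.0105 0 0.0034 0 0 0 0;0 0 0 0 0 0 0"}}

```text
time_s: 7.27
position: [0.532, -0.2591, 0.0648]
ee_rot: [0.008, 0.986, -0.052, 0.155]
force: [-11.8, 1.3, 17.3]
opening: 0.153
grip_force: 62.3
```

Run:
```python
from h import *
now()
f=viewer.grab_frame("top");cv2.imwrite("pics/t6.png",cv2.resize(f["frame"][130:240,190:290],None,fx=5,fy=5,interpolation=2))
```

```text
t 7.2667 scoop o [ 0.5969 -0.2652  0.0062] ypr [-6.1  2.1  0.1] lip tray [ 0.076  -0.0001  0.0044] lip box [0.1853 0.1802 0.0044] F [-11.8   1.3  17.3] grip 0.153 62.0 j [ 0.45  0.38 -0.07  2.15 -0.2   0.32 -1.1 ]
```

View pics/t6.png

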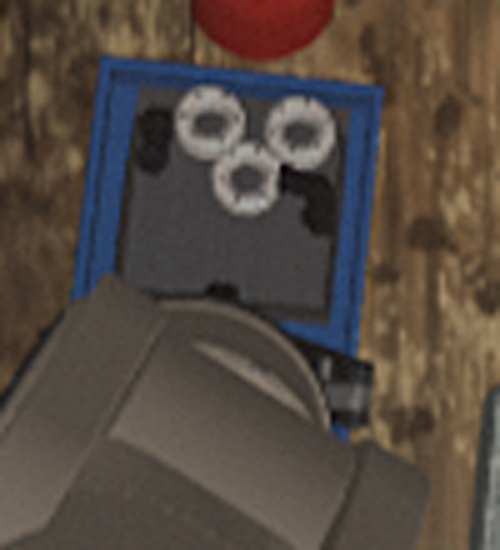

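Run:
```python
from h import *
c=plan(*tl(fr(TC,TY,.020,0,.022),TY,-8),8)
c=plan(*tl(fr(TC,TY,.010,0,.10),TY,-8),10,c)
c=plan(*tlip(fr(TC,TY,-.10,0,.14),TY,-8),14,c)
c=plan(*tlip(fr(BC,BY,.01,0,.14),BY,-8),18,c)
```

```text
8 rows: -0.0032 -0.0002 -0.0022 -0.0005 0.0209 0.0003  | 2.0 mm 1.26 deg
10 rows: 0.0055 0.0 -0.0147 0.0 0.0 0.0  | 7.9 mm 0.0 deg
14 rows: -0.0179 0.0 -0.0148 0.0 0.0 0.0  | 11.6 mm 0.0 deg
18 rows: 0.0001 0.0203 0.0001 0.0002 0.0 -0.0004  | 10.2 mm 0.03 deg
```

Call:
{"name": "apply_moves", "arguments": {"commands": "-0.0032 0 -0.0022 0 0.0209 0 0;-0.0032 0 -0.0022 0 0.0209 0 0;-0.0032 0 -0.0022 0 0.0209 0 0;-0.0032 0 -0.0022 0 0.0209 0 0;-0.0032 0 -0.0022 0 0.0209 0 0;-0.0032 0 -0.0022 0 0.0209 0 0;-0.0032 0 -0.0022 0 0.0209 0 0;-0.0032 0 -0.0022 0 0.0209 0 0;0.002 0 -0.006 0 0 0 0;0.004 0 -0.010 0 0 0 0;0.0055 0 -0.0147 0 0 0 0;0.0055 0 -0.0147 0 0 0 0"}}

```text
time_s: 8.32
position: [0.5165, -0.2549, 0.0903]
ee_rot: [0.008, 0.974, -0.051, 0.22]
force: [0.2, 0.1, -2.4]
opening: 0.147
grip_force: 59.1
```

Run:
```python
from h import *
now()
c=plan(*tl(fr(TC,TY,.010,0,.10),TY,-8),8)
c=plan(*tlip(fr(TC,TY,-.10,0,.14),TY,-8),14,c)
f=viewer.grab_frame("top");cv2.imwrite("pics/t7.png",cv2.resize(f["frame"][130:240,190:290],None,fx=5,fy=5,interpolation=2))
```

```text
t 8.3167 scoop o [ 0.5886 -0.2612  0.0409] ypr [-5.9 -5.5  0.5] lip tray [0.0671 0.0031 0.0458] lip box [0.1764 0.1835 0.0458] F [ 0.2  0.1 -2.4] grip 0.147 59.0 j [ 0.41  0.3   0.03  2.26 -0.76  0.23 -0.53]
8 rows: 0.0041 0.0004 -0.0136 -0.0014 0.0051 0.0004  | 7.1 mm 0.32 deg
14 rows: -0.0179 0.0 -0.0148 0.0 0.0 0.0  | 11.6 mm 0.0 deg
```

View pics/t7.png

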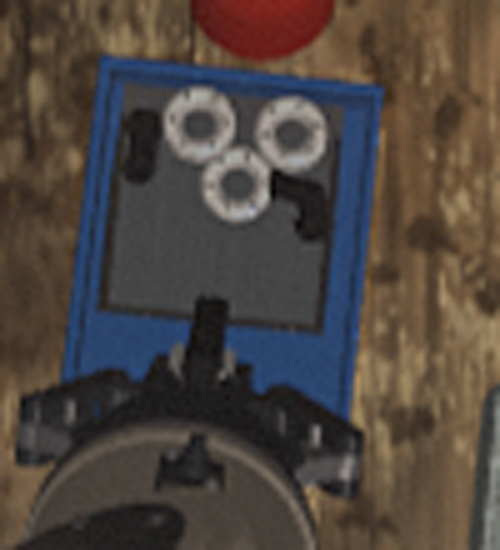

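Run:
```python
from h import *
c=plan(*tl(fr(TC,TY,.010,0.003,.205),TY,-5.5),16)
c=plan(*tlip(fr(BC,BY,.01,0,.21),BY,-5.5),24,c)
```

```text
16 rows: 0.0079 -0.0003 -0.0188 -0.0007 -0.0002 0.0002  | 10.2 mm 0.04 deg
24 rows: -0.0119 0.0154 -0.0057 0.0001 0.0 -0.0003  | 10.2 mm 0.02 deg
```

Call:
{"name": "apply_moves", "arguments": {"commands": "0.0079 0 -0.0188 0 0 0 0;0.0079 0 -0.0188 0 0 0 0;0.0079 0 -0.0188 0 0 0 0;0.0079 0 -0.0188 0 0 0 0;0.0079 0 -0.0188 0 0 0 0;0.0079 0 -0.0188 0 0 0 0;0.0079 0 -0.0188 0 0 0 0;0.0079 0 -0.0188 0 0 0 0;0.0079 0 -0.0188 0 0 0 0;0.0079 0 -0.0188 0 0 0 0;0.0079 0 -0.0188 0 0 0 0;0.0079 0 -0.0188 0 0 0 0"}}

```text
time_s: 9.37
position: [0.5101, -0.2559, 0.2126]
ee_rot: [0.009, 0.974, -0.051, 0.22]
force: [1.0, 0.0, -3.4]
opening: 0.149
grip_force: 59.1
```

Call:
{"name": "apply_moves", "arguments": {"commands": "0.0079 0 -0.0188 0 0 0 0;0.0079 0 -0.0188 0 0 0 0;0.0079 0 -0.0188 0 0 0 0;0.0079 0 -0.0188 0 0 0 0;-0.002 0.003 -0.001 0 0 0 0;-0.005 0.006 -0.0025 0 0 0 0;-0.009 0.0115 -0.0043 0 0 0 0;-0.0119 0.0154 -0.0057 0 0 0 0;-0.0119 0.0154 -0.0057 0 0 0 0"}}

```text
time_s: 10.12
position: [0.483, -0.2791, 0.2519]
ee_rot: [0.007, 0.974, -0.051, 0.221]
force: [-0.1, 0.4, -4.0]
opening: 0.147
grip_force: 59.1
```

Run:
```python
from h import *
now()
c=plan(*tlip(fr(BC,BY,.01,0,.21),BY,-5.5),20)
```

```text
t 10.1167 scoop o [ 0.5551 -0.2854  0.2025] ypr [-5.9 -5.6  0.5] lip tray [ 0.0365 -0.0246  0.2074] lip box [0.1455 0.156  0.2074] F [-0.1  0.4 -4. ] grip 0.147 59.0 j [ 0.21  0.01  0.32  2.15 -0.33  0.6  -0.91]
20 rows: -0.0121 0.0156 -0.0061 -0.0004 -0.0001 -0.0002  | 10.3 mm 0.03 deg
```

Call:
{"name": "apply_moves", "arguments": {"commands": "-0.0121 0.0156 -0.0061 0 0 0 0;-0.0121 0.0156 -0.0061 0 0 0 0;-0.0121 0.0156 -0.0061 0 0 0 0;-0.0121 0.0156 -0.0061 0 0 0 0;-0.0121 0.0156 -0.0061 0 0 0 0;-0.0121 0.0156 -0.0061 0 0 0 0;-0.0121 0.0156 -0.0061 0 0 0 0;-0.0121 0.0156 -0.0061 0 0 0 0;-0.0121 0.0156 -0.0061 0 0 0 0;-0.0121 0.0156 -0.0061 0 0 0 0"}}

```text
time_s: 10.95
position: [0.4075, -0.3499, 0.2528]
ee_rot: [0.008, 0.974, -0.051, 0.221]
force: [0.2, -0.4, -2.7]
opening: 0.148
grip_force: 59.1
```

Call:
{"name": "apply_moves", "arguments": {"commands": "-0.0121 0.0156 -0.0061 0 0 0 0;-0.0121 0.0156 -0.0061 0 0 0 0;-0.0121 0.0156 -0.0061 0 0 0 0;-0.0121 0.0156 -0.0061 0 0 0 0;-0.0121 0.0156 -0.0061 0 0 0 0;-0.0121 0.0156 -0.0061 0 0 0 0;-0.0121 0.0156 -0.0061 0 0 0 0;-0.0121 0.0156 -0.0061 0 0 0 0;-0.0121 0.0156 -0.0061 0 0 0 0;-0.006 0.008 -0.003 0 0 0 0"}}

```text
time_s: 11.78
position: [0.3355, -0.4176, 0.2536]
ee_rot: [0.008, 0.974, -0.052, 0.221]
force: [0.3, -0.0, -2.1]
opening: 0.152
grip_force: 59.0
```

Run:
```python
from h import *
now()
c=plan(*tlip(fr(BC,BY,.0,0,.115),BY,5),10)
c=plan(*tlip(fr(BC,BY,.015,0,.085),BY,42),14,c)
f=viewer.grab_frame("top");cv2.imwrite("pics/t8.png",cv2.resize(f["frame"][130:300,190:370],None,fx=3.4,fy=3.4,interpolation=2))
```

```text
t 11.7833 scoop o [ 0.4076 -0.424   0.2043] ypr [-6.  -5.6  0.5] lip tray [-0.0949 -0.1787  0.2092] lip box [0.0128 0.0031 0.2092] F [ 0.3 -0.  -2.1] grip 0.152 59.0 j [ 0.45  0.03  0.57  2.13 -0.54  0.78 -0.32]
10 rows: -0.0056 0.0007 0.0134 -0.0007 -0.0177 -0.0006  | 7.3 mm 1.06 deg
14 rows: 0.0111 0.0 -0.0039 0.0 -0.044 -0.0001  | 5.9 mm 2.64 deg
```

View pics/t8.png

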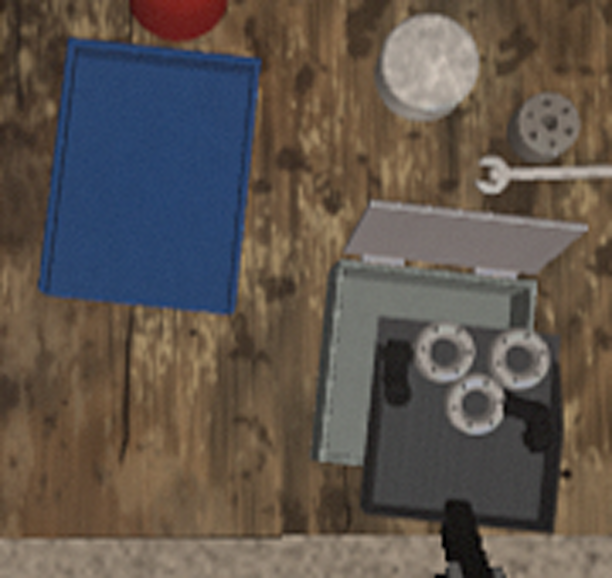

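Run:
```python
from h import *
f=pickle.load(open("pics/top0.pkl","rb"))
q=lambda x,y:[x/3.4+190-.35,y/3.4+130-.35]
P=ray(f,[q(379,317),q(558,334)],.209);print(P,P.mean(0),fr(BC,BY,.0128,.0031,.209))
```

```text
[[ 0.46424729 -0.3832271   0.209     ]
 [ 0.45523273 -0.47709371  0.209     ]] [ 0.45974001 -0.43016041  0.209     ] [ 0.45704775 -0.42920939  0.209     ]
```

Call:
{"name": "apply_moves", "arguments": {"commands": "-0.0056 0.0007 0.0134 0 -0.0177 0 0;-0.0056 0.0007 0.0134 0 -0.0177 0 0;-0.0056 0.0007 0.0134 0 -0.0177 0 0;-0.0056 0.0007 0.0134 0 -0.0177 0 0;-0.0056 0.0007 0.0134 0 -0.0177 0 0;-0.0056 0.0007 0.0134 0 -0.0177 0 0;-0.0056 0.0007 0.0134 0 -0.0177 0 0;-0.0056 0.0007 0.0134 0 -0.0177 0 0;-0.0056 0.0007 0.0134 0 -0.0177 0 0;-0.0056 0.0007 0.0134 0 -0.0177 0 0;0 0 0 0 0 0 0"}}

```text
time_s: 12.75
position: [0.3346, -0.4188, 0.1803]
ee_rot: [0.002, 0.99, -0.051, 0.129]
force: [0.4, 0.4, -3.9]
opening: 0.147
grip_force: 59.0
```

Run:
```python
from h import *
now()
c=plan(*tlip(fr(BC,BY,.01,0,.085),BY,45),16)
```

```text
t 12.75 scoop o [ 0.3963 -0.4238  0.1184] ypr [-5.8  5.2  0.6] lip tray [-0.1061 -0.1795  0.1139] lip box [0.0016 0.0024 0.1139] F [ 0.4  0.4 -3.9] grip 0.147 59.0 j [ 0.41  0.18  0.56  2.11 -0.44  0.75 -0.42]
16 rows: 0.0095 0.0002 -0.0041 -0.0006 -0.0415 -0.0  | 5.2 mm 2.49 deg
```

Call:
{"name": "apply_moves", "arguments": {"commands": "0.0095 0 -0.0041 0 -0.0415 0 0;0.0095 0 -0.0041 0 -0.0415 0 0;0.0095 0 -0.0041 0 -0.0415 0 0;0.0095 0 -0.0041 0 -0.0415 0 0;0.0095 0 -0.0041 0 -0.0415 0 0;0.0095 0 -0.0041 0 -0.0415 0 0;0.0095 0 -0.0041 0 -0.0415 0 0;0.0095 0 -0.0041 0 -0.0415 0 0;0.0095 0 -0.0041 0 -0.0415 0 0;0.0095 0 -0.0041 0 -0.0415 0 0;0.0095 0 -0.0041 0 -0.0415 0 0;0.0095 0 -0.0041 0 -0.0415 0 0"}}

```text
time_s: 13.75
position: [0.3906, -0.4253, 0.2077]
ee_rot: [-0.01, 0.99, -0.05, -0.13]
force: [-0.4, 0.0, -1.7]
opening: 0.146
grip_force: 59.2
```

Call:
{"name": "apply_moves", "arguments": {"commands": "0.0095 0 -0.0041 0 -0.0415 0 0;0.0095 0 -0.0041 0 -0.0415 0 0;0.0095 0 -0.0041 0 -0.0415 0 0;0.0095 0 -0.0041 0 -0.0415 0 0;0 0 0 0 0 0 0;0 0 0 0 0 0 0;0 0 0 0 0 0 0;0 0 0 0 0 0 0"}}

```text
time_s: 14.42
position: [0.4098, -0.4276, 0.2095]
ee_rot: [-0.015, 0.975, -0.05, -0.214]
force: [-0.3, -0.4, -1.5]
opening: 0.145
grip_force: 59.2
```

Run:
```python
from h import *
now()
c=plan(*tlip(fr(BC,BY,-.01,0,.15),BY,0),12)
f=viewer.grab_frame("top");cv2.imwrite("pics/t9.png",cv2.resize(f["frame"][170:300,260:370],None,fx=4.5,fy=4.5,interpolation=2))
```

```text
t 14.4167 scoop o [ 0.4182 -0.4271  0.1224] ypr [-5.5 44.7  0.7] lip tray [-0.0983 -0.1804  0.0872] lip box [0.0094 0.0014 0.0872] F [-0.3 -0.4 -1.5] grip 0.145 59.0 j [ 0.18  0.59  0.61  1.58 -0.07  1.41 -0.89]
12 rows: -0.0158 0.0001 0.0018 -0.0007 0.0621 -0.0002  | 7.9 mm 3.73 deg
```

View pics/t9.png

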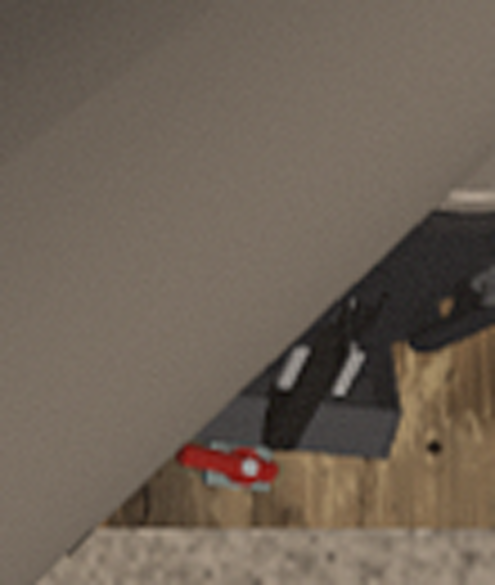

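The arm hides the box here. The empty scoop shows at (330,410) and the turnbutton at (225,462). I have now used up my picture allowance, so I will check the rest with numbers only.

Run:
```python
from h import *
c=plan(*tlip(fr(BC,BY,.0,0,.21),BY,0),10)
c=plan(*tl(fr(TC,TY,.0,0,.2),TY,0),12,c)
```

```text
10 rows: -0.0179 0.0001 -0.0102 -0.0009 0.0745 -0.0002  | 10.3 mm 4.47 deg
12 rows: 0.0243 -0.0304 0.0105 -0.0002 -0.0 0.0007  | 20.1 mm 0.04 deg
```

Call:
{"name": "apply_moves", "arguments": {"commands": "-0.0179 0 -0.0102 0 0.0745 0 0;-0.0179 0 -0.0102 0 0.0745 0 0;-0.0179 0 -0.0102 0 0.0745 0 0;-0.0179 0 -0.0102 0 0.0745 0 0;-0.0179 0 -0.0102 0 0.0745 0 0;-0.0179 0 -0.0102 0 0.0745 0 0;-0.0179 0 -0.0102 0 0.0745 0 0;-0.0179 0 -0.0102 0 0.0745 0 0;-0.0179 0 -0.0102 0 0.0745 0 0;-0.0179 0 -0.0102 0 0.0745 0 0;0 0 0 0 0 0 0"}}

```text
time_s: 15.38
position: [0.3234, -0.4197, 0.2665]
ee_rot: [0.005, 0.983, -0.054, 0.176]
force: [-1.2, 0.0, -0.8]
opening: 0.152
grip_force: 59.2
```

Call:
{"name": "apply_moves", "arguments": {"commands": "0.0243 -0.0304 0.0105 0 0 0 0;0.0243 -0.0304 0.0105 0 0 0 0;0.0243 -0.0304 0.0105 0 0 0 0;0.0243 -0.0304 0.0105 0 0 0 0;0.0243 -0.0304 0.0105 0 0 0 0;0.0243 -0.0304 0.0105 0 0 0 0;0.0243 -0.0304 0.0105 0 0 0 0;0.0243 -0.0304 0.0105 0 0 0 0;0.0243 -0.0304 0.0105 0 0 0 0;0.0243 -0.0304 0.0105 0 0 0 0;0.0243 -0.0304 0.0105 0 0 0 0;0.0243 -0.0304 0.0105 0 0 0 0"}}

```text
time_s: 16.38
position: [0.5045, -0.2534, 0.2578]
ee_rot: [0.005, 0.984, -0.051, 0.173]
force: [0.1, -2.1, -2.6]
opening: 0.148
grip_force: 59.2
```

```bash
cat > parts.py <<'E'
from h import *
f=viewer.grab_frame("top");hsv=cv2.cvtColor(f["frame"],cv2.COLOR_BGR2HSV)
u,v=[x.astype(np.uint8) for x in np.zeros((2,384,512))]
poly=proj(f,[fr(BC,BY,a,b,.062) for a,b in((-.056,-.056),(-.056,.056),(.056,.056),(.056,-.056))])
m=np.zeros((384,512),np.uint8);cv2.fillPoly(m,[poly.astype(np.int32)],1);print("box px",poly.round(0).tolist(),"grey hsv",np.median(hsv[m>0],0))
for n,k in(("black",(hsv[...,2]<55)),("bright",(hsv[...,2]>150))):
    N,l,st,ce=cv2.connectedComponentsWithStats((k&(m>0)).astype(np.uint8))
    for i in range(1,N):
        if st[i,4]>12: 
            p=ray(f,ce[i],.015)[0]-[*BC,0];a=np.radians(BY);print(n,st[i].tolist(),"box uv",np.round([p[0]*np.cos(a)+p[1]*np.sin(a),-p[0]*np.sin(a)+p[1]*np.cos(a)],3))
E
python3 - <<'E'
import parts
from h import *
now()
c=plan(*tl(fr(TC,TY,.0,0,.05),TY,0),8);c=plan(*tl(fr(TC,TY,.0,0,.006),TY,0),4,c)
E
```

```text
box px [[340.0, 269.0], [286.0, 263.0], [290.0, 209.0], [343.0, 215.0]] grey hsv [ 42.  13. 117.]
black [290, 210, 6, 10, 50] box uv [0.052 0.045]
black [329, 216, 15, 8, 82] box uv [ 0.051 -0.052]
bright [309, 217, 7, 6, 22] box uv [0.045 0.002]
bright [318, 216, 13, 14, 79] box uv [ 0.04  -0.023]
bright [290, 225, 11, 6, 16] box uv [0.025 0.038]
t 16.4333 scoop o [ 0.574  -0.2558  0.2015] ypr [-5.7  0.1  0.6] lip tray [0.0523 0.007  0.2014] lip box [0.1617 0.1875 0.2014] F [ 4.   5.1 -2.3] grip 0.151 59.0 j [ 0.06  0.04  0.37  2.07 -0.2   0.71 -1.11]
8 rows: -0.0135 0.0015 0.0354 -0.0015 0.0001 0.0008  | 19.0 mm 0.1 deg
4 rows: -0.0075 -0.0 0.0207 0.0 0.0 0.0  | 11.0 mm 0.0 deg
```

Run:
```python
from h import *
f=viewer.grab_frame("top");cv2.imwrite("pics/t10.png",f["frame"]);g=pickle.load(open("pics/top0.pkl","rb"))["frame"]
h0,h1=[cv2.cvtColor(x,cv2.COLOR_BGR2HSV)[...,2].astype(int) for x in (g,f["frame"])]
print("black before",[(h0[215:226,286:345]<55).sum(), (h1[215:226,286:345]<55).sum()])
# value grid over box far strip, before/after
for h in(h0,h1): print(h[204:236:2,284:350:2])
```

```text
black before [np.int64(3), np.int64(108)]
[[120 133 113 110 116 115 117 129 121 117 119 117 120 120 119 119 115 119
  120 119 121 120 122 120 118 118 116 119 118 118 118 117 118]
 [115 129 106 102  94 110 104 144 156 156 155 151 140 115 121 122 123 120
  123 124 122 121 120 119 118 119 119 120 119 118 117 116 117]
 [124 133  56 107 108 119 105 112 116 107 110 121 127  97 126 129 106  88
   94  86 100 119 112 139 128 123 119 119 115 118 117 117 118]
 [120  97  65 119  86  88  87  87  88  89  84  91  93 103 117 105 112 123
  119 110  99 103  92 138 151 152 151 158 158 113  91 104 106]
 [124  80  70 139 118 113 111 104 101  99  98  92  91  89  89  89  89  87
   88  85  92  94 107 114 105 107 115 117 112  93  88  99  79]
 [107  77  60 118 116 118 116 119 114 116 117 117 119 118 113 110 107 104
   98  97  91  91  87  89  89  89  88  88  76  97  90 122  82]
 [115  56  72 110 119 114 114 117 116 117 116 112 119 119 115 114 114 114
  119 118 119 117 119 114 108 106 103 100  91  68  57 129  87]
 [116  57  79 114 116 113 114 117 117 117 118 114 117 116 115 116 118 118
  118 118 115 118 117 116
[... 2627 characters left out ...]
7  63 124  76]
 [104  56 128  96 115 153 148 156 158 119 114 115 115 117 116 115 113 118
  162 160 140 164 161 145 113 115 117 116  57  59  66 121  80]
 [ 89  58 124 132 155 117 115 100 125 129 113 117 115 116 119 117 117 117
  143 161 162 163 148 112 113 115 117 115  58  61  70 136  71]
 [ 88  64 120 156 134 115 118 109 104 152 116 117 115 118 119 116 115 118
  115 118 128 111 115 114 116 114 115 113  58  62  64 114  77]
 [ 74  68 132 116 122 115 116 107 106 165 115 118 116 115 116 116 119 118
  115 116 115 115 114 116 118 118 115 113  62  65  72 115  84]
 [ 68  68 116  92 156 128  98 115 152 132 117 117 114 114 117 117 117 117
  115 117 117 119 115 117 117 116 117 113  60  62  76  88  90]]
```

Call:
{"name": "apply_moves", "arguments": {"commands": "-0.0135 0.0015 0.0354 -0.0015 0 0.0008 0;-0.0135 0.0015 0.0354 -0.0015 0 0.0008 0;-0.0135 0.0015 0.0354 -0.0015 0 0.0008 0;-0.0135 0.0015 0.0354 -0.0015 0 0.0008 0;-0.0135 0.0015 0.0354 -0.0015 0 0.0008 0;-0.0135 0.0015 0.0354 -0.0015 0 0.0008 0;-0.0135 0.0015 0.0354 -0.0015 0 0.0008 0;-0.0135 0.0015 0.0354 -0.0015 0 0.0008 0;0 0 0 0 0 0 0"}}

```text
time_s: 17.23
position: [0.4988, -0.2589, 0.1031]
ee_rot: [0.01, 0.984, -0.056, 0.17]
force: [-0.7, 0.5, -2.0]
opening: 0.144
grip_force: 59.2
```

Run:
```python
from h import *
now()
c=plan(*tl(fr(TC,TY,.0,0,.006),TY,0),4)
```

```text
t 17.2333 scoop o [ 0.5652 -0.2658  0.0466] ypr [-6.5  0.3  0. ] lip tray [ 0.0447 -0.0046  0.0462] lip box [0.1539 0.176  0.0462] F [-0.7  0.5 -2. ] grip 0.144 59.0 j [ 0.19  0.27  0.27  2.22 -0.51  0.37 -0.79]
4 rows: -0.0046 -0.0021 0.0201 0.0002 0.0015 -0.0009  | 10.4 mm 0.1 deg
```

Call:
{"name": "apply_moves", "arguments": {"commands": "-0.0046 -0.0021 0.0201 0 0.0015 0 0;-0.0046 -0.0021 0.0201 0 0.0015 0 0;-0.0046 -0.0021 0.0201 0 0.0015 0 0;-0.0046 -0.0021 0.0201 0 0.0015 0 0;0 0 0 0 0 0 0;0 0 0 0 0 0 0"}}

```text
time_s: 17.73
position: [0.5064, -0.2561, 0.0658]
ee_rot: [0.011, 0.983, -0.056, 0.175]
force: [0.2, -0.5, -2.0]
opening: 0.149
grip_force: 59.3
```

Run:
```python
from h import *
now()
```

```text
t 17.7333 scoop o [ 0.5735 -0.2631  0.01  ] ypr [-6.5 -0.3 -0. ] lip tray [ 0.0526 -0.001   0.0102] lip box [0.1619 0.1795 0.0102] F [ 0.2 -0.5 -2. ] grip 0.149 59.0 j [ 0.27  0.34  0.17  2.24 -0.62  0.28 -0.69]
```

Call:
{"name": "apply_moves", "arguments": {"commands": "-0.0014 0 0.0038 0 0 0 0;-0.0014 0 0.0038 0 0 0 0;0 0 0 0 0 0 0;0 0 0 0 0 0 0"}}

```text
time_s: 18.07
position: [0.5081, -0.2567, 0.0639]
ee_rot: [0.012, 0.983, -0.056, 0.177]
force: [-12.3, 4.0, 36.6]
opening: 0.149
grip_force: 64.9
```

Run:
```python
from h import *
now()
```

```text
t 18.0667 scoop o [ 0.5754 -0.2638  0.0084] ypr [-6.5 -0.5 -0.1] lip tray [ 0.0546 -0.0015  0.0089] lip box [0.1638 0.179  0.0089] F [-12.3   4.   36.6] grip 0.149 65.0 j [ 0.29  0.35  0.15  2.24 -0.63  0.27 -0.67]
```

Call:
{"name": "apply_moves", "arguments": {"commands": "0.0007 0 -0.002 0 0 0 0;0 0 0 0 0 0 1;0 0 0 0 0 0 1;0 0 0 0 0 0 1;0 0 0 0 0 0 1;0 0 0 0 0 0 1;0 0 -0.015 0 0 0 1;0 0 -0.03 0 0 0 1;0 0 -0.03 0 0 0 1;0 0 -0.04 0 0 0 1;0 0 -0.05 0 0 0 1;0 0 -0.05 0 0 0 1"}}

```text
time_s: 19.07
position: [0.4686, -0.2512, 0.1636]
ee_rot: [0.011, 0.983, -0.056, 0.174]
force: [0.2, 1.0, -0.3]
opening: 1.002
grip_force: 0.0
```

Run:
```python
from h import *
s=sensors.get_obs();print(np.round(s["position"],4),s["opening"],np.round(s["force"],1))
f=viewer.grab_frame("top");pickle.dump(f,open("pics/top11.pkl","wb"))
hsv=cv2.cvtColor(f["frame"],cv2.COLOR_BGR2HSV)
m=((hsv[...,1]<70)&(hsv[...,2]<95)).astype(np.uint8);m2=np.zeros_like(m);m2[135:235,195:270]=m[135:235,195:270];m2=cv2.morphologyEx(m2,cv2.MORPH_OPEN,np.ones((3,3)))
cs,_=cv2.findContours(m2,0,2);k=max(cs,key=cv2.contourArea);r=cv2.minAreaRect(k);print(cv2.contourArea(k),r);print(ray(f,cv2.boxPoints(r),.012).round(3).tolist())
# lid top edge corners search: lid is mauve-grey, hinge line known
a=[.065,0]
for th in(1.6,1.7,1.8,1.9):
    e=[fr(BC,BY,.065-.124*np.cos(th),v,.062+.124*np.sin(th)) for v in(.06,-.06)];print(th,np.round(e,3).tolist(),proj(f,e).round(1).tolist())
```

```text
[ 0.4686 -0.2512  0.1636] 1.0019837414999109 [ 0.2  1.  -0.3]
1844.5 ((233.997802734375, 186.5189666748047), (43.74820327758789, 55.74553298950195), 6.581944942474365)
[[0.506, -0.208, 0.012], [0.631, -0.221, 0.012], [0.619, -0.318, 0.012], [0.495, -0.303, 0.012]]
1.6 [[0.518, -0.378, 0.186], [0.506, -0.498, 0.186]] [[296.2, 194.7], [360.8, 201.2]]
1.7 [[0.531, -0.379, 0.185], [0.518, -0.499, 0.185]] [[296.7, 188.2], [361.1, 194.7]]
1.8 [[0.543, -0.381, 0.183], [0.531, -0.5, 0.183]] [[297.1, 181.9], [361.2, 188.4]]
1.9 [[0.555, -0.382, 0.179], [0.542, -0.501, 0.179]] [[297.4, 176.0], [361.2, 182.5]]
```

```bash
cat >> h.py <<'E'
DN=Rs(BY)*R.from_euler('x',180,degrees=True)
def bx(u,v,z): return fr(BC,BY,u,v,z),DN
def nowt():
    s=sensors.get_obs();p=np.array(s["position"]);a=np.radians(BY);e=p[:2]-BC
    print("t",s["time_s"],"box uvz",np.round([e[0]*np.cos(a)+e[1]*np.sin(a),-e[0]*np.sin(a)+e[1]*np.cos(a),p[2]],4),"dz",rot(s["ee_rot"]).as_matrix()[:,2].round(3),"F",np.round(s["force"],1),"open",round(s["opening"],3),"j",np.round(s["joints"],2))
E
python3 - <<'E'
from h import *
nowt()
c=plan(*bx(.10,.15,.275),7);c=plan(*bx(.135,0,.26),6,c);c=plan(*bx(.135,0,.182),3,c);c=plan(*bx(.02,0,.182),6,c)
E
```

```text
t 19.1167 box uvz [0.0066 0.1801 0.1678] dz [ 0.346 -0.042 -0.937] F [ 1.6 -4.7  5.7] open 0.999 j [ 0.09  0.11  0.38  2.24 -0.34  0.49 -0.95]
7 rows: 0.0326 0.0085 -0.0247 0.0007 -0.0485 -0.0019  | 20.9 mm 2.91 deg
6 rows: 0.0117 0.05 0.005 0.0 0.0 0.0  | 25.8 mm 0.0 deg
3 rows: 0.0 -0.0 0.052 0.0 0.0 0.0  | 26.0 mm 0.0 deg
6 rows: -0.0383 0.0 0.0 0.0 0.0 0.0  | 19.2 mm 0.0 deg
```

Call:
{"name": "apply_moves", "arguments": {"commands": "0.0326 0.0085 -0.0247 0 -0.0485 -0.0019 1;0.0326 0.0085 -0.0247 0 -0.0485 -0.0019 0;0.0326 0.0085 -0.0247 0 -0.0485 -0.0019 0;0.0326 0.0085 -0.0247 0 -0.0485 -0.0019 0;0.0326 0.0085 -0.0247 0 -0.0485 -0.0019 0;0.0326 0.0085 -0.0247 0 -0.0485 -0.0019 0;0.0326 0.0085 -0.0247 0 -0.0485 -0.0019 0;0 0 0 0 0 0 0"}}

```text
time_s: 19.78
position: [0.5642, -0.2906, 0.2718]
ee_rot: [0.003, 0.999, -0.048, -0.002]
force: [-0.6, 0.6, 0.3]
opening: 0.008
grip_force: 0.0
```

Call:
{"name": "apply_moves", "arguments": {"commands": "0.0117 0.05 0.005 0 0 0 0;0.0117 0.05 0.005 0 0 0 0;0.0117 0.05 0.005 0 0 0 0;0.0117 0.05 0.005 0 0 0 0;0.0117 0.05 0.005 0 0 0 0;0.0117 0.05 0.005 0 0 0 0;0 0 0 0 0 0 0"}}

```text
time_s: 20.37
position: [0.5782, -0.4481, 0.2544]
ee_rot: [0.003, 0.999, -0.052, -0.003]
force: [-0.4, -0.2, 0.3]
opening: -0.001
grip_force: 0.0
```

Run:
```python
from h import *
nowt()
c=plan(*bx(.135,0,.182),4);c=plan(*bx(.02,0,.182),8,c)
```

```text
t 20.3667 box uvz [ 0.1352 -0.0035  0.2544] dz [-0.006 -0.006 -1.   ] F [-0.4 -0.2  0.3] open -0.001 j [ 0.27  0.53  0.46  1.44 -0.23  1.22 -0.92]
4 rows: -0.0 -0.0019 0.0362 0.0016 0.0012 -0.0006  | 18.1 mm 0.13 deg
8 rows: -0.0288 0.0 0.0 0.0 0.0 0.0  | 14.4 mm 0.0 deg
```

Call:
{"name": "apply_moves", "arguments": {"commands": "0 -0.0019 0.0362 0 0 0 0;0 -0.0019 0.0362 0 0 0 0;0 -0.0019 0.0362 0 0 0 0;0 -0.0019 0.0362 0 0 0 0"}}

```text
time_s: 20.7
position: [0.5799, -0.4395, 0.1822]
ee_rot: [0.002, 0.999, -0.05, -0.002]
force: [1.2, 1.0, 0.0]
opening: 0.002
grip_force: 0.0
```

Call:
{"name": "apply_moves", "arguments": {"commands": "-0.0288 0 0 0 0 0 0;-0.0288 0 0 0 0 0 0;-0.0288 0 0 0 0 0 0;-0.0288 0 0 0 0 0 0;-0.0288 0 0 0 0 0 0;-0.0288 0 0 0 0 0 0;-0.0288 0 0 0 0 0 0;-0.0288 0 0 0 0 0 0;0 0 0 0 0 0 0;0 0 0 0 0 0 0;0 0 0 0 0 0 0;0 0 0 0 0 0 0"}}

```text
time_s: 21.7
position: [0.4664, -0.4281, 0.1833]
ee_rot: [0.002, 0.999, -0.049, -0.002]
force: [0.4, 0.7, -0.5]
opening: -0.004
grip_force: 0.0
```

Run:
```python
from h import *
nowt()
c=plan(*bx(-.02,.06,.19),5);c=plan(*bx(-.108,.022,.15),5,c);c=plan(*bx(-.108,.022,.101),4,c);c=plan(*bx(-.046,.02,.101),8,c)
```

```text
t 21.7 box uvz [0.022  0.0052 0.1833] dz [-0.003 -0.004 -1.   ] F [ 0.4  0.7 -0.5] open -0.004 j [ 0.29  0.42  0.46  1.76 -0.21  1.   -0.84]
5 rows: -0.0168 -0.022 -0.0027 0.0008 0.0006 0.0005  | 13.9 mm 0.07 deg
5 rows: -0.0352 0.0152 0.016 0.0 0.0 0.0  | 20.8 mm 0.0 deg
4 rows: 0.0 -0.0 0.0245 0.0 0.0 0.0  | 12.2 mm 0.0 deg
8 rows: 0.0155 0.0005 0.0 0.0 0.0 0.0  | 7.8 mm 0.0 deg
```

Call:
{"name": "apply_moves", "arguments": {"commands": "-0.033 -0.0042 0.004 0 0 0 0;-0.033 -0.0042 0.004 0 0 0 0;-0.033 -0.0042 0.004 0 0 0 0;-0.033 -0.0042 0.004 0 0 0 0;-0.033 -0.0042 0.012 0 0 0 0;-0.033 -0.0042 0.012 0 0 0 0;-0.033 -0.0042 0.012 0 0 0 0;-0.033 -0.0042 0.012 0 0 0 0;0 0 0 0 0 0 0"}}

```text
time_s: 22.45
position: [0.3331, -0.3979, 0.1507]
ee_rot: [0.001, 0.999, -0.05, -0.003]
force: [0.1, -1.0, -0.1]
opening: -0.001
grip_force: 0.0
```

```bash
cat > red.py <<'E'
from h import *
f=viewer.grab_frame("top");pickle.dump(f,open("pics/last.pkl","wb"));im=f["frame"];hsv=cv2.cvtColor(im,cv2.COLOR_BGR2HSV)
m=(cv2.inRange(hsv,(0,130,70),(8,255,255))|cv2.inRange(hsv,(172,130,70),(180,255,255)));m[:200]=0;m[:,:270]=0;m[:,370:]=0
cs,_=cv2.findContours(m,0,2)
for c in cs:
    if cv2.contourArea(c)>10: r=cv2.minAreaRect(c);print("red",r[0],r[1],r[2],"contour box uv",[np.round((lambda e,a=np.radians(BY):[e[0]*np.cos(a)+e[1]*np.sin(a),-e[0]*np.sin(a)+e[1]*np.cos(a)])(p[:2]-BC),3).tolist() for p in ray(f,cv2.boxPoints(r),.092)])
for u in(.1,.08,.05,.03,0,-.03,-.05): print(u,[im[int(y),int(x)].tolist() for x,y in proj(f,[fr(BC,BY,u,v,.066) for v in(.04,0,-.04)])])
E
python3 - <<'E'
from h import *
nowt()
import red
c=plan(*bx(-.108,.022,.101),5)
E
```

```text
t 22.45 box uvz [-0.1137  0.0217  0.1507] dz [-0.006 -0.002 -1.   ] F [ 0.1 -1.  -0.1] open -0.001 j [ 0.33  0.28  0.49  2.05 -0.16  0.86 -0.76]
red (307.5, 272.0) (6.0, 17.0) 90.0 contour box uv [[-0.065, 0.032], [-0.062, -0.002], [-0.074, -0.003], [-0.077, 0.031]]
0.1 [[139, 142, 147], [125, 128, 136], [112, 114, 122]]
0.08 [[110, 111, 121], [108, 110, 120], [110, 112, 121]]
0.05 [[110, 116, 112], [103, 107, 104], [84, 88, 87]]
0.03 [[105, 110, 109], [110, 113, 113], [111, 116, 114]]
0 [[151, 155, 157], [114, 119, 117], [112, 118, 115]]
-0.03 [[113, 119, 115], [116, 122, 119], [113, 120, 116]]
-0.05 [[117, 122, 119], [116, 122, 118], [27, 29, 31]]
5 rows: 0.0015 -0.0003 0.0201 0.0007 0.0007 0.0002  | 10.1 mm 0.06 deg
```

Run:
```python
from h import *
a=pickle.load(open("pics/top11.pkl","rb"))["frame"].astype(int);b=pickle.load(open("pics/last.pkl","rb"))["frame"].astype(int);o=pickle.load(open("pics/top0.pkl","rb"))["frame"].astype(int)
def show(x):
    d=x[...,2]-x[...,1];v=x.max(2)
    for r in range(170,284,4): print(r,"".join("R" if d[r,c]>60 else "k" if v[r,c]<60 else "m" if 5<=d[r,c]<16 and v[r,c]<175 else "g" if -12<d[r,c]<3 and v[r,c]<135 else "W" if v[r,c]>=140 and abs(d[r,c])<8 else "." for c in range(276,376,2)))
show(o);print();show(b)
```

```text
170 .......................m........mmmmmmmmmm........
174 .......................mm....mm.mmmmmmmmm.........
178 km.....................mm...mWmmkmkkmmmm..mmmmmmmm
182 .......................mm...mmmmmmmmmmmmmm.mmm.m..
186 ...........m..........mm....WWmmmmmm...mm.........
190 .....mm.....Wmmmmmmmm.......mmmmmmmm..............
194 m.........mmmmmmmmmmmmmmmmmmWWmmmWmmmm.m..........
198 ..........mmmmmmmmmmmmmmmmmmmmmmmmmmmmmmmmm.......
202 ........mmmmmmmmmmmmmmmmmmmmmmmmmmmmmmmmm.......m.
206 .......ggmgWWWmmWmmmmmmmmmmmmmmmmmmmmmmm.....mm...
210 .....mgggggggggggggggggggmm.mWWmmmmm..mm.....m....
214 m.....gggggggggggggggggggggggggggggg..............
218 m....kggggggggggggggggggggggggggggkg..............
222 .....kggggggggggggggggggggggggggkggg..............
226 .....kggggggggggggggggggggggggggkgggmm.m.m........
230 ....mgggggggggggggggggggggggggggkggm.........mm...
234 .....gggggggggggggggggggggggggggggg...............
238 ....kgggggggggggggggggggggggggggggg...............
242 m...kgggggggggggggggggggggggggggggg...............
246 mm..kggggggggggggggggggggggggggkgkg...............

[... 1390 characters left out ...]
mmW.gggggggggggggggggggggm..............
238 ....kgggggggggggggggggggggggggggggg...............
242 ....gggggggggggggggggggggggggggggkg...............
246 m...g.gggggggggggggggggggggggggkgkg...............
250 mmmmgggggggggggggggggggggggggggkggg...m.mmm......m
254 mmmgggggggggggggggggggggggggggggkkkkmmmmmmmmm.....
258 m.mkggggggggggggggggggggggggggkkkkkmmmmmmmmmmmm...
262 mm.kgggggggggggggggggggggggkkkkkkmm.mmmmmmmmmmmm..
266 ....m.mmggggggggggggggggkkkkkkkmmmmmmmmmmmmmmmm...
270 .....m...mmm.RRRR.RR.kkkkkkkmmmkmmmmmmmmmmmmmmmmm.
274 m....mmmmmmmm...RR.kkkkkkkmmmkmmmmmmmmmmmmmmmmmmmm
278 mm...mmkkmmmm..kkkkkkkkmmmm.mmmmmmmmmmmmmmmmmmmmmm
282 mm..m.mmkmmmmkkkkkkkkmmmkkmmmmmmmmmmmmmmmmmmmmmmmm
```

Run:
```python
from h import *
g=pickle.load(open("pics/scene0.pkl","rb"))
f=viewer.grab_frame("scene")
for th in(1.4,1.6,1.7,1.8,1.9):
    e=[fr(BC,BY,.065-.124*np.cos(th),v,.062+.124*np.sin(th)) for v in(.06,-.06)];print(th,proj(g,e).round(1).tolist())
print("hinge",proj(g,[fr(BC,BY,.065,v,.062) for v in(.06,-.06)]).round(1).tolist(),"p at finger",proj(g,[fr(BC,BY,.135,0,.16)]).round(0))
def show(x):
    x=x.astype(int);d=x[...,2]-x[...,1];v=x.max(2)
    for r in range(136,206,3): print(r,"".join("k" if v[r,c]<60 else "m" if 0<=d[r,c]<16 and v[r,c]>90 and x[r,c,2]-x[r,c,0]<25 else "g" if -12<d[r,c]<0 and v[r,c]<170 else "." for c in range(270,350,2)))
show(g["frame"]);print();show(f["frame"])
```

```text
1.4 [[296.9, 169.1], [341.4, 156.0]]
1.6 [[292.7, 161.5], [336.7, 148.8]]
1.7 [[290.5, 158.3], [334.3, 145.8]]
1.8 [[288.4, 155.5], [331.9, 143.2]]
1.9 [[286.3, 153.2], [329.5, 141.1]]
hinge [[289.5, 194.5], [329.8, 182.1]] p at finger [[302. 145.]]
136 ...............................mmmmmmmmm
139 ...............................mmmmmmmmm
142 .................................m.mmmmm
145 .................................m...mmm
148 ............................mm..........
151 .......................mmmmmmm..........
154 ....mmmmmmm......mmmmmmmmmmmmm..........
157 ...mmmmmmmmm.mmmmmmmmmmmmmmmmm..........
160 ...mmmmmmmmmmmmmmmmmmmmmmmmmmm..........
163 ...mmmmmmmmmmmmmmmmmmmmmmmmmmm..........
166 ...mmmmmmmmmmmmmmmmmmmmmmmmmmmm.........
169 ...mmmmmmmmmmmmmmmmmmmmmmmmmmmmm........
172 ...mmmmmmmmmmmmmmmmmmmmmmmmmmmm.........
175 .....mmmmmmmmmmmmmmmmmmmmmmmmmm.........
178 ..........mmmmmmmmmmmmmmmmmmmm..........
181 ..........mmmmmmmmmmmmmmmmmmm...........
184 ..........mmmmmmmmmmmmmmmm...g.m........
187 ..........mmmmmmmm....ggg.gggggg........
190 ..........mmmmmm.mgg.gggggggggg.....
[... 610 characters left out ...]
mm.......................
163 ..............mm........m...............
166 ...............m........................
169 ...............m......m.................
172 ...............m.m................m.....
175 ...............m........m...............
178 ...............m........................
181 ...............m........................
184 ...................m....................
187 ...............m...m....................
190 ..............mm............m...........
193 ..............mm....m...................
196 ..............mm....m...................
199 ..............mm....m.........mm.......m
202 ..............mm.............m..........
205 ..............mm.m.m..m..............mm.
```

Call:
{"name": "apply_moves", "arguments": {"commands": "0.01 0.008 -0.06 0 0 0 0;0.02 0.008 -0.06 0 0 0 0;0.03 0.008 -0.06 0 0 0 0;0.05 0.008 -0.05 0 0 0 0;0.06 0.008 -0.01 0 0 0 0;0.06 0 0 0 0 0 0;0.06 0 0 0 0 0 0;0.06 0 0 0 0 0 0;0.06 0 0 0 0 0 0;0.06 0 0 0 0 0 0;0.04 0 0 0 0 0 0;0 0 0 0 0 0 0"}}

```text
time_s: 23.55
position: [0.5937, -0.4413, 0.2694]
ee_rot: [0.002, 0.999, -0.047, -0.002]
force: [0.2, 0.6, -0.2]
opening: -0.001
grip_force: 0.0
```

Run:
```python
from h import *
nowt()
c=plan(*bx(.145,0,.165),4);c=plan(*bx(.085,0,.165),5,c)
```

```text
t 23.55 box uvz [0.15   0.0048 0.2694] dz [-0.003 -0.003 -1.   ] F [ 0.2  0.6 -0.2] open -0.001 j [ 0.26  0.54  0.46  1.4  -0.23  1.26 -0.94]
4 rows: -0.0024 0.0023 0.0522 0.0009 0.0007 0.0017  | 26.2 mm 0.12 deg
5 rows: -0.024 0.0 0.0 0.0 0.0 0.0  | 12.0 mm 0.0 deg
```

Call:
{"name": "apply_moves", "arguments": {"commands": "-0.0024 0.0023 0.0522 0 0 0 0;-0.0024 0.0023 0.0522 0 0 0 0;-0.0024 0.0023 0.0522 0 0 0 0;-0.0024 0.0023 0.0522 0 0 0 0;0 0 0 0 0 0 0;-0.024 0 0 0 0 0 0;-0.024 0 0 0 0 0 0;-0.024 0 0 0 0 0 0;-0.024 0 0 0 0 0 0;-0.024 0 0 0 0 0 0;0 0 0 0 0 0 0"}}

```text
time_s: 24.47
position: [0.5217, -0.4427, 0.1687]
ee_rot: [0.002, 0.999, -0.05, -0.001]
force: [0.1, -0.9, 0.2]
opening: -0.004
grip_force: 0.0
```

```bash
cat > lid.py <<'E'
from h import *
f=viewer.grab_frame("top");x=f["frame"].astype(int);pickle.dump(f,open("pics/last.pkl","wb"))
d=x[...,2]-x[...,1];v=x.max(2)
for r in range(180,284,4): print(r,"".join("R" if d[r,c]>60 else "k" if v[r,c]<60 else "m" if 5<=d[r,c]<16 and v[r,c]<175 else "g" if -12<d[r,c]<3 and v[r,c]<135 else "W" if v[r,c]>=140 and abs(d[r,c])<8 else "." for c in range(276,376,2)))
E
python3 - <<'E'
from h import *
nowt()
import lid
E
```

```text
t 24.4667 box uvz [ 0.0785 -0.0038  0.1687] dz [-0.003 -0.005 -1.   ] F [ 0.1 -0.9  0.2] open -0.004 j [ 0.29  0.52  0.44  1.65 -0.25  1.02 -0.86]
180 ..mmmmmmmmmmmmmmmmmmmmmmmmmmmmmmmmmmmmmmmmmmmmmmmm
184 mmmmmmmmmmmmmmmmmmmmmmmmmmmmmmmmmmmmmmmmmmmmmmmmmm
188 mmmmmmmmmmmmmmmmmmmmmmmmmmmmmmmmmmmmmmmmmmmmmmmmmm
192 mmmmmmmmmmmmmmmmmmmmmmmmmmmmmmmmmmmmmmmmmmmmmmmmmm
196 mmmmmmmmmmmmmmmmmmmmmmmmmmmmmmmmmmmmmmmmmmmmmmmmmm
200 mmmmmmmmmmmmmmmmmmmmmmmmmmmmmmmmmmmmmmmmmmmmmmmmmm
204 mmmmmmmmmmmmmmmmmmmmmmmmmmmmmmmmmmmmmmmmmmmmmmmmmm
208 mmmmmmmmmmmmmmmmmmmmmmmmmmmmmmmmmmmmmmmmmmmmmmmmmm
212 mmmmmmmmmmmmmmmmmmmmmmmmmmmmmmmmmmmmmmmmmmmmmmmmmm
216 mmmmmmmmmmmmmmmmmmmmmmmmmmmmmmmmmmmmmmmmmmmmmmmmmm
220 mmmmmmmmmmmmmmmmmmmmmmmmmmmmmmmmmmmmmmmmmmmmmmmmmm
224 mmmmmmmmmmmmmmmmmmmmmmmmmmmmmmmmmmmmmmmmmmmmmmmmmm
228 mmmmmmmmmmmmmmmmmmmmmmmmmmmmmmmmmmmmmmmmmmmmmmmmmm
232 mmmmmmmmmmmmmmmmmmmmmmmmmmmmmmmmmmmmmmmmmmmmmmmmmm
236 mmmmmmmmmmmmmmmmmmmmmmmmmmmmmmmmmmmmmmmmmmmmmmmmmm
240 mmmmmmmmmmmmmmmmmmmmmmmmmmmmmmmmmmmmmmmmmmmmmmmmm.
244 mmmmmmmmmmmmmmmmmmmmmmmmmmmmmmmmmmmmmmmmmmmmmmm...
248 mmmmmmmmmmmmmmmmmmmmmmmmmmmmmmmmmmmmmmmmmmmmmm....
252 mmmmmmmmmmmmmmmmmmmmmmmmmmmmmmmmmmmmmmmmmmmm......
256 mmmmmmmmmmmmmmmmmmmmmmmmmmmmmmmmmmmmmmmmmmm.......
260 mmmmmmmmmmmmmmmmmmmmmmmmmmmmmmmmmmmmmmmmm.........
264 mmmmmmmmmmmmmmmmmmmmmmmmmmmmmmmmmmmmmmm...........
268 mmmmmmmmmmmmmmmmmmmmmmmmmmmmmmmmmmmmmm..k.........
272 mmmmmmmmmmmmmmmmmmmmmmmmmmmmmmmmmmmm..............
276 mmmmmmmmmmmmmmmmmmmmmmmmmmmmmmmmmmm...............
280 mmmmmmmmmmmmmmmmmmmmmmmmmmmmmmmmm.................
```

Call:
{"name": "apply_moves", "arguments": {"commands": "-0.026 0 0 0 0 0 0;-0.026 0 0 0 0 0 0;-0.026 0 0 0 0 0 0;-0.026 0 0 0 0 0 0;-0.026 0 0 0 0 0 0;-0.026 0 0 0 0 0 0;-0.026 0 0.01 0 0 0 0;-0.026 0 0.02 0 0 0 0;-0.01 0 0.03 0 0 0 0;0 0 0.03 0 0 0 0;0 0 0.03 0 0 0 0;0 0 0.02 0 0 0 0"}}

```text
time_s: 25.52
position: [0.414, -0.4312, 0.0963]
ee_rot: [0.002, 0.999, -0.05, -0.002]
force: [0.1, 0.9, 0.7]
opening: -0.001
grip_force: 0.0
```

Run:
```python
from h import *
nowt()
```

```text
t 25.5167 box uvz [-0.0298 -0.0032  0.0963] dz [-0.004 -0.004 -1.   ] F [0.1 0.9 0.7] open -0.001 j [ 0.36  0.48  0.43  1.91 -0.26  0.81 -0.74]
```

Call:
{"name": "apply_moves", "arguments": {"commands": "0 0 0.008 0 0 0 0;0 0 0.008 0 0 0 0;0 0 0.006 0 0 0 0;0 0 0 0 0 0 0"}}

```text
time_s: 25.85
position: [0.4142, -0.4315, 0.0861]
ee_rot: [0.002, 0.999, -0.05, -0.002]
force: [0.4, 0.9, -0.3]
opening: -0.003
grip_force: 0.0
```

Run:
```python
from h import *
nowt()
```

```text
t 25.85 box uvz [-0.0296 -0.0035  0.0861] dz [-0.004 -0.004 -1.   ] F [ 0.4  0.9 -0.3] open -0.003 j [ 0.37  0.49  0.42  1.92 -0.27  0.79 -0.73]
```

Call:
{"name": "apply_moves", "arguments": {"commands": "0 0 -0.04 0 0 0 0;-0.01 0 -0.05 0 0 0 0;-0.04 -0.01 -0.03 0 0 0 0;-0.06 -0.01 0 0 0 0 0;-0.05 -0.01 0 0 0 0 0;0 0 0 0 0 0 0"}}

```text
time_s: 26.35
position: [0.3318, -0.4077, 0.1471]
ee_rot: [0.002, 0.999, -0.051, -0.002]
force: [-0.0, -1.1, -0.8]
opening: -0.001
grip_force: 0.0
```

Run:
```python
from h import *
nowt()
import lid
```

```text
t 26.35 box uvz [-0.114   0.0118  0.1471] dz [-0.004 -0.003 -1.   ] F [-0.  -1.1 -0.8] open -0.001 j [ 0.35  0.29  0.49  2.04 -0.18  0.85 -0.73]
180 .......................m.....mm.m..W.....W.W......
184 .....m................mk...mWmWm.mmm........m.....
188 ............................m.mmmmmm...m..........
192 ............m....m...........mmmmmmm..............
196 ..............................m.mm.m..............
200 ................m....mm......mm...mmm..m..........
204 ..........mkkkkmm.............mmmmmm.mm.m....mm...
208 ......g.mmmmmmmmmmmmmmmm...mkkkkkmmm...mm..mmmm...
212 .....mgmmmmmmmmmmmmmmmmmmmmmmmmmmmmm...m..........
216 m....ggmmmmmmmmmmmmmmmmmmmmmmmmmmmmm.m............
220 .....ggmmmmmmmmmmmmmmmmmmmmmmmmmmmmm..............
224 .....kgmmmmmmmmmmmmmmmmmmmmmmmmmmmmmm...mmm.......
228 ....mgmmmmmmmmmmmmmmmmmmmmmmmmmmmmmg.........m....
232 ....mgmmmmmmmmmmmmmmmmmmmmmmmmmmmmm...............
236 ....ggmmmmmmmmmmmmmmmmmmmmmmmmmmmmm...............
240 ....ggmmmmmmmmmmmmmmmmmmmmmmmmmmmmm...............
244 .m..kgmmmmmmmmmmmmmmmmmmmmmmmmmmmmmm..............
248 mm.mggmmmmmmmmmmmmmmmmmmmmmmmmmmmmm...............
252 .mm.gmmmmmmmmmmmmmmmmmmmmmmmmmmmmmg.......mkmkmm..
256 mmmggmmmmmmmmmmmmmmmmmmmmmmmmmmmmmm..kkkkmm.mmmmm.
260 mmmggmmmmmmmmmmmmmmmmmmmmmmmmmmmmmkkkkkmmmkmmmmmmm
264 .mmk...mmmmmmmmmmmmmmmmmmmmmmm.kkkkkkmmmmmmmmmmmmm
268 .m...m.m...m..mggggggggg.mmmkkkkkkkmmmkmmmmmmmmmmm
272 m........mm.RRRRRRR.....mkkkkkkkkmmmkmmmmmmmmmmmmm
276 m....mmmmmmm..mggmRRRkkkkkkkkkmmmmkmmmmmmmmmmmmmmm
280 mm....mmkmmmm.....kkkkkkkkkmmmmkmmmmmmmmmmmmmmmmmm
```

Run:
```python
from h import *
c=plan(*bx(-.112,.022,.098),5);c=plan(*bx(-.044,.022,.098),9,c);c=plan(*bx(-.044,.012,.098),2,c)
```

```text
5 rows: -0.0002 -0.0042 0.0197 0.0008 0.0004 -0.0  | 10.1 mm 0.05 deg
9 rows: 0.0151 0.0 0.0 0.0 0.0 0.0  | 7.6 mm 0.0 deg
2 rows: 0.0 0.01 0.0 0.0 0.0 0.0  | 5.0 mm 0.0 deg
```

Call:
{"name": "apply_moves", "arguments": {"commands": "0 -0.0042 0.0197 0 0 0 0;0 -0.0042 0.0197 0 0 0 0;0 -0.0042 0.0197 0 0 0 0;0 -0.0042 0.0197 0 0 0 0;0 -0.0042 0.0197 0 0 0 0;0 0 0 0 0 0 0"}}

```text
time_s: 26.9
position: [0.3364, -0.3968, 0.0945]
ee_rot: [0.001, 0.999, -0.049, -0.003]
force: [-0.6, -0.2, -0.7]
opening: -0.002
grip_force: 0.0
```

Call:
{"name": "apply_moves", "arguments": {"commands": "0.0151 0 0 0 0 0 0;0.0151 0 0 0 0 0 0;0.0151 0 0 0 0 0 0;0.0151 0 0 0 0 0 0;0.0151 0 0 0 0 0 0;0.0151 0 0 0 0 0 0;0.0151 0 0 0 0 0 0;0.0151 0 0 0 0 0 0;0.0151 0 0 0 0 0 0;0 0.01 0 0 0 0 0;0 0.01 0 0 0 0 0;0 0 0 0 0 0 0"}}

```text
time_s: 27.9
position: [0.4029, -0.4161, 0.0969]
ee_rot: [0.002, 0.999, -0.05, -0.002]
force: [-0.9, 0.6, -0.7]
opening: 0.001
grip_force: 0.0
```

Run:
```python
from h import *
nowt()
import red
```

```text
t 27.9 box uvz [-0.0424  0.0107  0.0969] dz [-0.004 -0.005 -1.   ] F [-0.9  0.6 -0.7] open 0.001 j [ 0.34  0.45  0.44  1.95 -0.25  0.79 -0.75]
0.1 [[51, 73, 93], [62, 86, 112], [47, 60, 74]]
0.08 [[51, 69, 86], [44, 58, 72], [59, 77, 96]]
0.05 [[142, 144, 156], [139, 142, 152], [70, 77, 85]]
0.03 [[153, 155, 163], [22, 25, 30], [83, 95, 106]]
0 [[141, 142, 154], [105, 117, 128], [102, 113, 125]]
-0.03 [[52, 58, 63], [64, 69, 78], [64, 70, 80]]
-0.05 [[61, 67, 76], [62, 70, 78], [67, 74, 84]]
```

Call:
{"name": "apply_moves", "arguments": {"commands": "0 0.006 0 0 0 0 0;0 0 0 0 0 0 0;0 -0.01 0 0 0 0 0;0 0 -0.03 0 0 0 0;0 0 -0.05 0 0 0 0;-0.03 -0.01 -0.05 0 0 0 0;-0.05 -0.01 -0.02 0 0 0 0;-0.06 -0.01 0 0 0 0 0;-0.03 -0.01 0 0 0 0 0;0 0 0 0 0 0 0"}}

```text
time_s: 28.78
position: [0.3184, -0.3828, 0.1722]
ee_rot: [0.001, 0.999, -0.051, -0.002]
force: [-0.3, -0.3, 0.8]
opening: -0.0
grip_force: 0.0
```

Run:
```python
from h import *
nowt()
import red,lid
```

```text
t 28.7833 box uvz [-0.1298  0.0352  0.1722] dz [-0.003 -0.003 -1.   ] F [-0.3 -0.3  0.8] open -0.0 j [ 0.3   0.21  0.51  2.07 -0.13  0.89 -0.79]
red (309.4056701660156, 271.8302001953125) (21.56560516357422, 7.417469501495361) 15.945395469665527 contour box uv [[-0.072, 0.033], [-0.058, 0.03], [-0.065, -0.012], [-0.08, -0.009]]
0.1 [[50, 72, 92], [64, 87, 112], [46, 57, 71]]
0.08 [[51, 67, 85], [47, 61, 75], [59, 76, 96]]
0.05 [[139, 141, 152], [139, 141, 151], [136, 138, 148]]
0.03 [[149, 150, 160], [106, 108, 117], [137, 138, 150]]
0 [[139, 140, 150], [130, 132, 141], [137, 139, 148]]
-0.03 [[131, 133, 144], [157, 159, 170], [136, 139, 148]]
-0.05 [[138, 140, 147], [141, 141, 151], [141, 141, 150]]
180 m......................m....mmm.m..W..........W...
184 .....m................mkm..mWmWmmkkm....m...mm....
188 ......m......................mmmmmmm..............
192 ............m....m...........mmmmmmm..............
196 ..............................m.mmmm..............
200 ................m....m.......m....mmm..m..........
204 ..........mkkkkmm.............mmm.mm.mmm......m...
208 .
[... 339 characters left out ...]
mmmmmmmmmmmmmmmmmmmmmmmmmm..............
236 ....ggmmmmmmmmmmmmmmmmmmmmmmmmmmmmm...............
240 ....kgmmmmmmmmmmmmmmmmmmmmmmmmmmmmm...............
244 mm..ggmmmmmmmmmmmmmmmmmmmmmmmmmmmmm...............
248 ...mggmmmmmmmmmmmmmmmmmmmmmmmmmmmmm...............
252 m..ggmmmmmmmmmmmmmmmmmmmmmmmmmmmmmg...............
256 mmmggmmmmmmmmmmmmmmmmmmmmmmmmmmmmm................
260 mmmkgmmmmmmmmmmmmmmmmmmmmmmmmmmmmmmkm.............
264 mmmkWm.mmmmmmmmmmmmmmmmmmmmmmmmkmmm.mmm...........
268 mm...m.m.mmm..mgggg.gggg.mkkkkmmmkmmmmmmm.........
272 ........m.mmRRRRRRR..R.kkkkkkmmmmmmmmmmmmm........
276 m....mmmmmmm..mggmRRkkkkkkkmmmmmmmmmmmmmmmm.......
280 mm....mmkmmm......kkkkkkkmmmkmmmmmmmmmmmmmm.......
```

Run:
```python
from h import *
nowt()
c=plan(*bx(-.118,.028,.078),6);c=plan(*bx(-.078,.028,.078),6,c)
```

```text
t 28.8833 box uvz [-0.1265  0.0346  0.1724] dz [-0.002 -0.004 -1.   ] F [ 0.4 -0.4  0.9] open 0.002 j [ 0.3   0.21  0.51  2.07 -0.13  0.89 -0.79]
6 rows: 0.0029 0.0021 0.0315 0.0007 0.0003 0.0003  | 15.8 mm 0.05 deg
6 rows: 0.0133 -0.0 -0.0 0.0 0.0 0.0  | 6.7 mm 0.0 deg
```

Call:
{"name": "apply_moves", "arguments": {"commands": "0.0029 0.0021 0.0315 0 0 0 0;0.0029 0.0021 0.0315 0 0 0 0;0.0029 0.0021 0.0315 0 0 0 0;0.0029 0.0021 0.0315 0 0 0 0;0.0029 0.0021 0.0315 0 0 0 0;0.0029 0.0021 0.0315 0 0 0 0;0 0 0 0 0 0 0;0.0133 0 0 0 0 0 0;0.0133 0 0 0 0 0 0;0.0133 0 0 0 0 0 0;0.0133 0 0 0 0 0 0;0 0 0 0 0 0 0"}}

```text
time_s: 29.88
position: [0.3579, -0.3945, 0.0781]
ee_rot: [0.002, 0.999, -0.049, -0.001]
force: [0.0, -0.1, -0.6]
opening: 0.004
grip_force: 0.0
```

Run:
```python
from h import *
nowt()
import red
```

```text
t 29.8833 box uvz [-0.0893  0.0276  0.0781] dz [-0.002 -0.005 -1.   ] F [ 0.  -0.1 -0.6] open 0.004 j [ 0.35  0.41  0.44  2.07 -0.26  0.71 -0.71]
0.1 [[50, 73, 90], [65, 85, 110], [43, 57, 72]]
0.08 [[56, 73, 89], [45, 58, 71], [60, 76, 94]]
0.05 [[141, 142, 154], [140, 142, 152], [137, 141, 150]]
0.03 [[152, 152, 161], [103, 107, 115], [140, 142, 150]]
0 [[137, 140, 151], [132, 132, 141], [58, 64, 71]]
-0.03 [[133, 135, 145], [74, 82, 93], [79, 88, 97]]
-0.05 [[116, 118, 125], [90, 100, 113], [79, 90, 101]]
```

Call:
{"name": "apply_moves", "arguments": {"commands": "0.01 0 0 0 0 0 0;0.01 0 0 0 0 0 0;0.01 0 0 0 0 0 0;0.01 0 0 0 0 0 0;0 0 0 0 0 0 0"}}

```text
time_s: 30.35
position: [0.3768, -0.3963, 0.0773]
ee_rot: [0.002, 0.999, -0.049, -0.001]
force: [0.3, -0.7, 1.1]
opening: 0.001
grip_force: 0.1
```

Run:
```python
from h import *
nowt()
s=sensors.get_obs();print(s["wrist_torque"])
```

```text
t 30.35 box uvz [-0.0704  0.0277  0.0773] dz [-0.003 -0.004 -1.   ] F [ 0.3 -0.7  1.1] open 0.001 j [ 0.34  0.43  0.44  2.04 -0.26  0.72 -0.73]
[ 0.07818586 -0.02565277  0.05344554]
```

Call:
{"name": "apply_moves", "arguments": {"commands": "0.01 0 0 0 0 0 0;0.01 0 0 0 0 0 0;0.01 0 0 0 0 0 0;0 0 0 0 0 0 0"}}

```text
time_s: 30.68
position: [0.3918, -0.3981, 0.0775]
ee_rot: [0.002, 0.999, -0.049, -0.001]
force: [0.4, 0.5, 4.1]
opening: -0.001
grip_force: 1.8
```

Run:
```python
from h import *
nowt()
```

```text
t 30.6833 box uvz [-0.0553  0.0275  0.0775] dz [-0.003 -0.005 -1.   ] F [0.4 0.5 4.1] open -0.001 j [ 0.33  0.45  0.43  2.01 -0.27  0.73 -0.74]
```

Call:
{"name": "apply_moves", "arguments": {"commands": "0.01 0 -0.003 0 0 0 0;0.01 0 0 0 0 0 0;0 0.008 0 0 0 0 0;0 0.008 0 0 0 0 0;0 0.008 0 0 0 0 0;0 0.008 0 0 0 0 0;0 0 0 0 0 0 0"}}

```text
time_s: 31.27
position: [0.3986, -0.4153, 0.0788]
ee_rot: [0.002, 0.999, -0.05, -0.002]
force: [0.3, 0.1, -0.1]
opening: -0.0
grip_force: 0.1
```

Run:
```python
from h import *
nowt()
```

```text
t 31.2667 box uvz [-0.0468  0.0111  0.0788] dz [-0.004 -0.004 -1.   ] F [ 0.3  0.1 -0.1] open -0.0 j [ 0.35  0.47  0.43  1.97 -0.27  0.76 -0.73]
```

Call:
{"name": "apply_moves", "arguments": {"commands": "0 0.006 0 0 0 0 0;0 0 0 0 0 0 0;0 -0.01 0 0 0 0 0;0 0 -0.03 0 0 0 0;0 0 -0.05 0 0 0 0;0 0 -0.05 0 0 0 0;-0.05 -0.01 -0.04 0 0 0 0;-0.06 -0.01 0 0 0 0 0;-0.05 -0.01 0 0 0 0 0;0 0 0 0 0 0 0"}}

```text
time_s: 32.1
position: [0.3164, -0.3889, 0.1642]
ee_rot: [0.002, 0.999, -0.052, -0.002]
force: [0.2, -1.4, -0.2]
opening: 0.005
grip_force: 0.0
```

Run:
```python
from h import *
nowt()
import red
f=pickle.load(open("pics/last.pkl","rb"));x=f["frame"].astype(int)
for r in range(256,284,2): print(r,"".join("R" if x[r,c,2]-x[r,c,1]>45 else "." for c in range(290,330)))
for th in(0,.8,1.57): print(th,proj(f,[fr(BC,BY,-.072+.029*np.sin(th),.029*np.cos(th),.092),fr(BC,BY,-.072,0,.092)]).round(0).tolist())
```

```text
t 32.1 box uvz [-0.1312  0.029   0.1642] dz [-0.004 -0.003 -1.   ] F [ 0.2 -1.4 -0.2] open 0.005 j [ 0.31  0.23  0.52  2.07 -0.14  0.87 -0.77]
red (314.20001220703125, 276.3999938964844) (5.0596442222595215, 6.324554920196533) 18.43494987487793 contour box uv [[-0.082, 0.007], [-0.07, 0.004], [-0.072, -0.006], [-0.084, -0.003]]
red (314.80810546875, 267.7486572265625) (6.690454006195068, 18.012760162353516) 17.10272979736328 contour box uv [[-0.076, 0.011], [-0.041, 0.003], [-0.044, -0.01], [-0.079, -0.002]]
0.1 [[54, 73, 94], [60, 84, 109], [43, 55, 69]]
0.08 [[51, 69, 84], [47, 62, 73], [59, 76, 94]]
0.05 [[138, 139, 150], [141, 143, 154], [137, 139, 151]]
0.03 [[151, 153, 161], [107, 109, 117], [136, 139, 148]]
0 [[136, 138, 147], [131, 132, 139], [137, 139, 148]]
-0.03 [[133, 135, 146], [157, 159, 168], [136, 137, 147]]
-0.05 [[137, 138, 146], [14, 15, 62], [135, 134, 145]]
256 ........................................
258 ........................................
260 .......................RRRRRR...........
262 .......................RRRRRR...........
264 ........................RRRRR...........
266 .......................RRRRR............
268 .......................RRRRR............
270 .....................RRRRRRR............
272 ....................RRRR...R............
274 ....................RR.....R............
276 .....................R.RRRRR............
278 ......................RRRRR.............
280 ........................RR..............
282 ........................................
0 [[300.0, 273.0], [314.0, 274.0]]
0.8 [[305.0, 262.0], [314.0, 274.0]]
1.57 [[316.0, 259.0], [314.0, 274.0]]
```

Run:
```python
from h import *
f=viewer.grab_frame("top");a=f["frame"].astype(int);o=pickle.load(open("pics/top0.pkl","rb"))["frame"].astype(int)
d=np.abs(a-o).max(2)
for n,(x0,y0,x1,y1) in dict(can=(226,100,262,140),spool=(276,110,294,130),tin=(300,132,334,168),rotor=(340,155,362,180)).items(): print(n,(d[y0:y1,x0:x1]>40).mean().round(3))
hsv=cv2.cvtColor(f["frame"],cv2.COLOR_BGR2HSV);m=((hsv[...,1]<70)&(hsv[...,2]<95)).astype(np.uint8);m2=np.zeros_like(m);m2[135:235,195:270]=m[135:235,195:270];m2=cv2.morphologyEx(m2,cv2.MORPH_OPEN,np.ones((3,3)))
k=max(cv2.findContours(m2,0,2)[0],key=cv2.contourArea);print(cv2.contourArea(k),cv2.minAreaRect(k))
c=fr(TC,TY,.0046,-.0015,.004);S=Rs(-6.5)
print("pred flat pan",proj(f,[c+S.apply(q) for q in([.05,.048,0],[.05,-.048,0],[-.05,-.048,.028],[-.05,.048,.028])]).round(1).tolist());print("seen",cv2.approxPolyDP(k,3,True)[:,0].tolist())
```

```text
can 0.0
spool 0.0
tin 0.0
rotor 0.0
1839.5 ((234.1160430908203, 186.01365661621094), (43.815467834472656, 54.79854202270508), 6.709836959838867)
pred flat pan [[216.2, 157.1], [258.6, 162.0], [254.2, 204.2], [210.0, 199.2]]
seen [[217, 157], [211, 199], [229, 201], [229, 213], [233, 213], [234, 200], [254, 204], [258, 162]]
```

The bystanders have not moved, and the scoop's outline matches a flat, upright pose in the tray. The lid is shut and the turnbutton lies across it, so I'm handing the job in.

```bash
python3 -c "
from cell import order
print(order.finish_job())"
```

```text
the job is handed in; nothing more can be done
None
```

I handed the job in at about 32 s of robot time, with no verdict returned: all five parts are in the box, the lid is shut, the turnbutton is turned across it, the scoop lies flat in the tray and the bystanders have not moved, but I viewed 11 pictures, one over the limit of 10.

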